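# Change the batch on the tube mixer

## Robot

A 6-joint arm with a two-finger parallel gripper is mounted at the origin on a cart in front of the work surface, level with it; the furniture and walls round the work are solid. World frame = base frame: x ahead of the robot, y to its left, z up, the work surface at z = 0. Lengths are in mm, angles in rad, forces in N, time in s.
With the tool pointing down it reaches from about 400 to 925 mm from the base axis. Payload 12.5 kg.
Tool frame: the origin (TCP) lies at the very end of the fingers, on their centre line; the grasp point (between the pads) lies 19 mm behind it; z points along the fingers, y is the line along which they close (so a half turn about z gives the same grasp; the last joint's range is limited). The gripper opens to 95 mm and grips with 3 to 60 N. Pads are 20 mm wide; open, the fingers measure 119 mm over their backs; the gripper's body (75 mm by 180 mm) begins 59 mm behind the grasp point.
Start: joints at [1.095, 0.491, 1.559, -0, 1.092, -0.106], TCP at [225.878, 582.774, 214.661] pointing down, gripper open.
Joint ranges: [-3.1, 3.1], [-0.84, 2.19], [0.05, 2.79], [-1.13, 4.28], [0.06, 2.93], [-2.69, 2.69]. Speed limits (rad/s): [2.22, 2.22, 2.79, 3.14, 3.14, 3.14].

## Interface

Orientations are given as [roll, pitch, yaw] about the fixed x, y, z axes, in that order (R = Rz(yaw) Ry(pitch) Rx(roll)).
In Python, from cell import state, read_camera, camera_info, job_done gives the robot as it stands.
- The arm moves only by the shell command python3 -m handwheel FILE, which reads ROWS from the file FILE. ROWS is a JSON list that holds a single list of rows (three levels of brackets), with 1 to 5 rows, each of 5 numbers: dx, dy, dz in mm, then a turn about the tool's z in rad, then the opening from 0.0 (shut) to 1.0 (fully open); each row is the pose to reach, as a shift and turn from the pose commanded when the command began, along the tool's axes at that moment; what a row does not reach only later rows make up. A row lasts 1/12 s, in which the tool goes at most 41.7 mm and 0.125 rad, less where a joint would pass 70% of its speed; a pose out of reach is approached as far as the arm can. The fingers move at their own pace and stop on an object; the grip force is fixed at half the most. Time passes only in rows, so rows that do not move let the fingers close. It prints the time, the measured TCP pose, the force, the opening and the grip force at its end. Input that does not fit is refused with a message, and nothing moves.
- state(): the state, without advancing time (a new reading comes with each control period).
- read_camera(name): name is "scene" or "top" or "wrist"; returns (picture, depth): 480x640x3 uint8, red, green, blue; 480x640 float32, mm along the optical axis (not along the pixel's ray), 0 where there is no reading.
- camera_info(name): a dict with "vertical_fov" (degrees; the focal length in pixels is half the picture's height over the tangent of half this angle, whatever the lens; pixels are square), "cx", "cy" (the principal point, pixels), "origin" and "attitude" of the camera in the world. Camera axes: x right, y down, z forward; pixel columns grow to the right and rows downward; lengths in mm; the calibration is good to about 2 mm. A picture is of the moment at which its call begins: read the wrist's pose just before it. camera_info takes no time and is no camera call; for the wrist camera it gives the pose at the moment of the call.
- job_done(): hands the job in; it is judged then, once.
The state is a dict: "t": time; "joints": joint angles; "qvel": joint speeds; "tau": joint torques, N m; "eef_pos": TCP position; "tcp_rot": TCP orientation; "ft_force": force on the tool from outside, world axes, zero at the start; "moment": the same for the moment, N m; "opening": opening from 0.0 (shut) to 1.0 (fully open); "grip_force": force on a finger pad.
Only numpy, scipy, OpenCV 4.12 (cv2) and the standard library are available. Lean on these libraries where they do the work, as an engineer would, in place of code of your own. Each camera call takes 0.05 s, during which the arm holds its last target. There are 200 camera calls.

## Task

Change the batch on the tube mixer: push its red mushroom stop down until it latches before you touch any tube, then move every tube standing in the mixer's metal block into the empty carrier of the wire tray, and every tube waiting in the other carrier into the block, each pushed fully home and upright. When all the tubes are in, and not before, twist the stop clockwise and let go so that it springs back up; leave the timer, the marker pen and the bottle where they are.

Things in the scene. Friction and masses are not known exactly. Their poses are not given: they have to be found in the camera images.
- mixer: benchtop tube mixer, fixed: white case 190 mm (x) by 220 mm (y), front (-x) to the robot. Right part (-y): low deck, dark platform top at z = 50 mm, carrying the aluminium tube block; left part (+y): raised console, top at z = 74 mm, with the stop on it. Origin: centre of the underside, on the table.
- block: aluminium tube block, fixed on the mixer, 92 (x) by 84 (y) by 45 mm high; origin: centre of its underside, 50.5 mm above the table, axes as the mixer's. Six blind holes 15.5 mm wide, at x = -29, 0, +29 in two rows y = -24 and +24 mm; mouth at z = 45, floor at z = 3 mm, so a seated tube's origin is 3 mm above the block's and it stands 42 mm out.
- stop_top (a point): centre of the top of the stop's red mushroom head, 40 mm wide, axis vertical, 112 mm above the table when raised. The upright rim to grip lies 5 to 14 mm below this point; a black collar 37 mm wide lies under the head, its top 23 mm below this point when raised, 16 mm when latched.
- stop_push (a joint): how far the stop is pushed down (m): 0 raised. Sprung: 1.6 N at the start, 5 to 8 N to pass the catch; it latches by itself once pushed about 7.5 mm and then rests at about 6.8 mm; hard stop at 8.2 mm.
- stop_turn (a joint): rotation of the mushroom head (rad): 0 at rest, growing clockwise seen from above, end stop at 1.0; a weak spring (under 0.05 N m) turns it back. When latched, turning past about 0.6 frees the catch, and the head springs up as soon as nothing holds it down.
- tray: loose steel wire tray, 276 mm (its x) by 133 mm (its y), rails 30 mm high, a bent-wire bail at its -x end; origin at the centre of its underside. Two five-place carriers are clipped in it, across it. It may be shifted during the job, with everything in it.
- waiting_carrier: carrier clipped in near the tray's +x end, holding the waiting tubes: grey-brown, 19 mm (x) by 108 mm (y) by 58 mm high; origin: centre of its underside, 6 mm above the tray's, axes as the tray's. Five square pockets 13.7 mm wide at y = -41, -20, 0, +20, +41 mm, floor 2 mm above the origin, open at the top. A tube stands 29 mm out.
- done_carrier: the like carrier clipped in near the tray's -x (bail) end, empty at the start: the tubes from the mixer go here, one to a pocket. Same sizes and pockets as waiting_carrier.
- waiting_1: round-bottomed glass sample tube, 13 mm across and 84 mm tall, label round it; origin at the centre of its bottom, z up along its axis. May be absent (None). At the start it waits in a pocket of waiting_carrier.
- waiting_2: round-bottomed glass sample tube, 13 mm across and 84 mm tall, label round it; origin at the centre of its bottom, z up along its axis. May be absent (None). At the start it waits in a pocket of waiting_carrier.
- waiting_3: round-bottomed glass sample tube, 13 mm across and 84 mm tall, label round it; origin at the centre of its bottom, z up along its axis. May be absent (None). At the start it waits in a pocket of waiting_carrier.
- mixed_1: round-bottomed glass sample tube, 13 mm across and 84 mm tall, label round it; origin at the centre of its bottom, z up along its axis. May be absent (None). At the start it stands in a hole of the mixer's block.
- mixed_2: round-bottomed glass sample tube, 13 mm across and 84 mm tall, label round it; origin at the centre of its bottom, z up along its axis. May be absent (None). At the start it stands in a hole of the mixer's block.
- mixed_3: round-bottomed glass sample tube, 13 mm across and 84 mm tall, label round it; origin at the centre of its bottom, z up along its axis. May be absent (None). At the start it stands in a hole of the mixer's block.
- mixed_4: round-bottomed glass sample tube, 13 mm across and 84 mm tall, label round it; origin at the centre of its bottom, z up along its axis. May be absent (None). At the start it stands in a hole of the mixer's block.
- lab_timer: bystander: small white lab timer lying on the low slab at the right of the table, 18 mm high, 66 by 66 by 20 mm; origin under its centre.
- marker: bystander: marker pen lying on that slab, 135 mm long, 16 mm thick; origin under its centre.
- bottle: bystander: small reagent bottle standing on the table, 40 mm wide, 85 mm tall; origin under its centre.

How it is judged:
By the outcome, as a careful person would: the job done as asked, in the order asked, and still so for the second after the job is handed in, with the robot touching nothing.
Of waiting_1, waiting_2, waiting_3 only 2 to 3 are there at a start; the rules pass over those that are not, and their reading is None.
Of mixed_1, mixed_2, mixed_3, mixed_4 only 3 to 4 are there at a start; the rules pass over those that are not, and their reading is None.
At some moment in a run one of tray may be knocked a few centimetres aside while the robot is not near it.
It also fails if it takes over 210 s, if anything falls off the work surface, if the arm or the gripper's body presses on something with over 40 N, if the wrist force passes 120 N, or if a joint passes its speed limit or range.

## Working session

There is one attempt and no reset: what is moved stays moved. The work goes in short steps, Python scripts to look and compute and a shell command to move; the robot and the scene stay as the last step left them, time stands still between calls to the robot, and variables do not carry over. Pictures are saved under pics/ and viewed, at most 14 in all, crops included, and the job is handed in when it is done.

```bash
ls; mkdir -p pics; cat > h.py <<'E'
import numpy as np, cv2
from cell import state, read_camera, camera_info, job_done
from scipy.spatial.transform import Rotation as R
def cam(n):
    i=camera_info(n); p,d=read_camera(n); return p,d,i
def att(i):
    a=np.array(i["attitude"],float)
    return a if a.shape==(3,3) else R.from_euler('xyz',a).as_matrix()
def foc(i): return 240/np.tan(np.radians(i["vertical_fov"])/2)
def ray(i,u,v):
    f=foc(i); return np.array(i["origin"]),att(i)@np.array([(u-i["cx"])/f,(v-i["cy"])/f,1.])
def onz(i,u,v,z):
    o,r=ray(i,u,v); return o+r*(z-o[2])/r[2]
def cloud(d,i):
    f=foc(i); v,u=np.mgrid[:480,:640]
    P=np.stack([(u-i["cx"])/f*d,(v-i["cy"])/f*d,d],-1)
    return P@att(i).T+np.array(i["origin"])
def save(n,p): cv2.imwrite('pics/'+n,cv2.cvtColor(p,cv2.COLOR_RGB2BGR))
E
python3 - <<'E'
from h import *
print(state())
for n in("scene","top","wrist"):
    p,d,i=cam(n); save(n+'0.png',p); np.savez('/tmp/'+n,p=p,d=d); print(n,i)
E
```

```text
pics
{'t': 0.0, 'joints': array([ 1.09536129e+00,  4.91540729e-01,  1.55946512e+00, -2.04045823e-05,
        1.09171529e+00, -1.05576997e-01]), 'qvel': array([ 7.63026397e-05,  3.32066106e-04, -1.27611594e-05,  5.48378709e-04,
        3.24287784e-04, -3.64519743e-04]), 'tau': array([ 5.04952859e-04, -6.12640572e+01, -2.58167928e+01,  6.91689667e-02,
        4.83422284e-02, -9.82184292e-05]), 'eef_pos': array([225.77873545, 582.51867814, 214.06805715]), 'tcp_rot': array([-3.14046854e+00, -1.00925418e-04,  2.77174397e+00]), 'ft_force': array([ 0.09453329, -0.27105829,  0.72796726]), 'moment': array([-0.02854452, -0.02550761,  0.02398257]), 'grip_force': 0.0, 'opening': 0.9984344826336854}
scene {'vertical_fov': 55.02687113618403, 'cx': 319.20614702588887, 'cy': 231.09122661172609, 'origin': array([-120.77288808,  497.14912034,  563.90385782]), 'attitude': array([-2.07208975e+00, -2.05481851e-03, -2.19289091e+00])}
top {'vertical_fov': 50.51510967471686, 'cx': 326.82730151347283, 'cy': 240.90094456371324, 'origin': array([ 455.55543183,    2.30114366, 1186.62563243]), 'attitude': array([-3.0376476 , -0.01480591, -1.59115061])}
wrist {'vertical_fov': 68.75200001027882, 'cx': 320.3721857464816, 'cy': 235.726909069681, 'origin': array([150.85273808, 611.20637872, 385.96971734]), 'attitude': array([2.85047744e+00, 1.22594137e-03, 1.20283126e+00])}
```

View pics/top0.png

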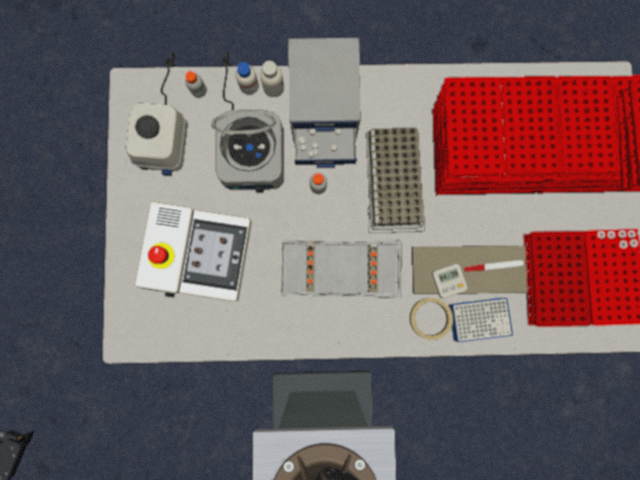

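View pics/scene0.png

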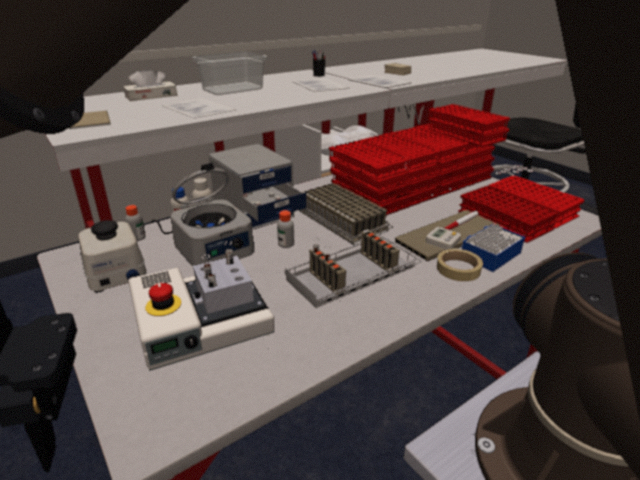

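```bash
python3 - <<'E'
from h import *
p=np.load('/tmp/top.npz')['p']; s=np.load('/tmp/scene.npz')['p']
a=cv2.resize(p[195:305,130:255],(400,352),interpolation=3); b=cv2.resize(p[225:305,275:410],(400,237),interpolation=3)
c=cv2.resize(s[225:365,120:280],(400,350),interpolation=3); d=cv2.resize(s[215:305,280:420],(400,257),interpolation=3)
im=np.zeros((600,800,3),np.uint8); im[:352,:400]=a; im[352:589,:400]=b; im[:350,400:]=c; im[350:607,400:]=d[:250]
save('c1.png',im)
E
```

```text
(no output)
```

View pics/c1.png

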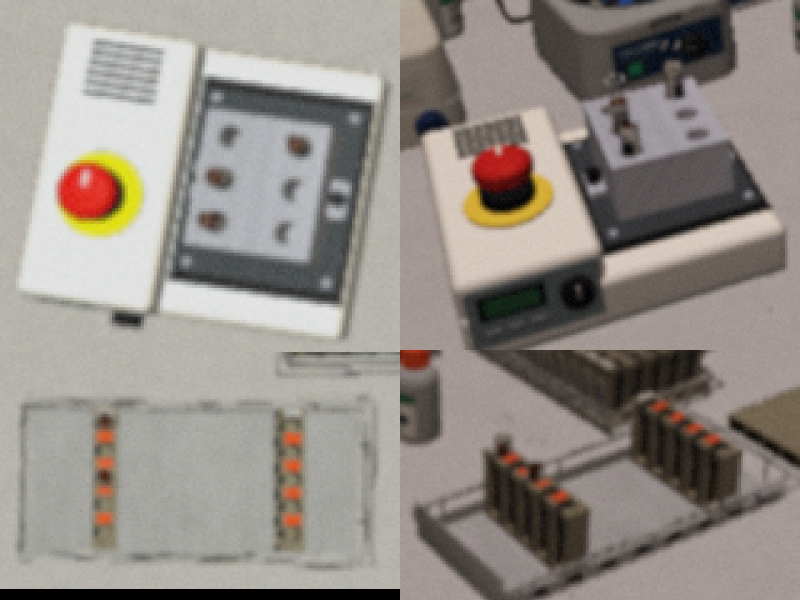

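```bash
python3 - <<'E'
from h import *
z=np.load('/tmp/top.npz'); p=z['p'];d=z['d']; i=camera_info('top'); C=cloud(d,i)
def seg(m,name):
    n,l,s,c=cv2.connectedComponentsWithStats(m.astype(np.uint8))
    for k in range(1,n):
        if s[k,4]>25:
            q=C[l==k]; r=cv2.minAreaRect(q[:,:2].astype(np.float32)); print(name,s[k],np.round(r[0],1),np.round(r[1],1),round(r[2],1),q[:,2].mean().round(1))
Z=C[...,2]; roi=np.zeros(Z.shape,bool); roi[195:310,125:410]=1
print('table',np.median(Z[310:340,150:250]))
seg(roi&(abs(Z-95.5)<4),'block'); seg(roi&(abs(Z-64)<6),'carr'); seg(roi&(abs(Z-74)<4),'console'); seg(roi&(abs(Z-112)<5),'head')
h=cv2.cvtColor(p,cv2.COLOR_RGB2HSV); red=((h[...,0]<6)|(h[...,0]>174))&(h[...,1]>180)&roi; red[:,200:]=0
u=np.argwhere(red); print('red',u.mean(0),np.ptp(u,0),onz(i,u.mean(0)[1],u.mean(0)[0],105))
E
```

```text
table 0.29178904960554064
block [ 187  229   47   48 1355] [550.2 235.2] [86. 92.] 80.1 95.7
carr [373 195  37  29 808] [ 641.7 -162.2] [81.2 64.2] 89.3 65.5
carr [176 209  18  83 173] [559.2 298.7] [  6.5 184. ] 80.2 64.9
carr [306 243   9  48 290] [516.6  21.6] [ 17.8 104. ] 89.0 64.4
carr [368 243  10  49 325] [ 512.8 -117. ] [ 19.8 106.6] 88.0 64.3
carr [231 251   7  12  38] [541.1 188.3] [13.3 23.9] 83.1 64.7
console [ 135  202   57   90 2970] [566.2 342.4] [ 93.8 190.1] 80.0 74.2
head [147 245  19  19 252] [547.6 345.8] [37.4 37.7] 30.2 110.8
head [191 261   8   6  27] [526.1 263.6] [13.  10.3] 46.0 113.4
red [255.10880829 157.6373057 ] [15 17] [544.50905507 343.49579946 105.        ]
```

```bash
cat >> h.py <<'E'
def plan(x,y,z,yaw=None,s=None):
    s=s or state(); T=R.from_euler('xyz',s["tcp_rot"]); d=T.inv().apply(np.array([x,y,z])-s["eef_pos"])
    t=0 if yaw is None else -((np.radians(yaw)-s["tcp_rot"][2]+np.pi)%(2*np.pi)-np.pi)
    print('plan',np.round(d,1),'turn',round(t,3),'| t',round(s['t'],2),'pos',np.round(s['eef_pos'],1),'yaw',np.degrees(s['tcp_rot'][2]).round(1))
E
python3 -c "
from h import *
plan(547.6,345.8,170,170)"
```

```text
plan [-385.6 -104.5   44.2] turn -0.195 | t 0.15 pos [225.8 582.6 214.2] yaw 158.8
```

```bash
echo '[[[-39, -10, 4, -0.1, 0], [-78, -21, 9, -0.195, 0], [-116, -31, 13, -0.195, 0], [-154, -42, 18, -0.195, 0], [-193, -52, 22, -0.195, 0]]]' > mv.in && python3 -m handwheel mv.in; python3 -c "
from h import *
plan(547.6,345.8,170,170)"
```

```text
t: 0.57
eef_pos: [388.0, 463.2, 192.2]
tcp_rot: [-3.141, -0.0, 2.967]
ft_force: [0.7, 1.2, 0.4]
opening: 0.706
grip_force: 0.0
plan [-177.5  -87.9   22.2] turn 0.0 | t 0.57 pos [388.  463.2 192.2] yaw 170.0
```

```bash
echo '[[[-35, -17, 4, 0, 0], [-71, -35, 9, 0, 0], [-106, -53, 13, 0, 0], [-142, -70, 18, 0, 0], [-177, -88, 22, 0, 0]]]' > mv.in && python3 -m handwheel mv.in; echo '[[[0, 0, 0, 0, 0], [0, 0, 0, 0, 0], [0, 0, 0, 0, 0]]]' > mv.in && python3 -m handwheel mv.in; python3 - <<'E'
from h import *
plan(547.6,345.8,170,170)
p,d,i=cam('wrist'); save('w1.png',p); np.savez('/tmp/w1',p=p,d=d); C=cloud(d,i)
Z=C[...,2]; h=cv2.cvtColor(p,cv2.COLOR_RGB2HSV); red=((h[...,0]<6)|(h[...,0]>174))&(h[...,1]>150)&(Z>80)&(Z<120)
q=C[red]; print('red',len(q),np.percentile(q,[2,50,98],0).round(1)); q=q[q[:,2]>100]; print(cv2.minEnclosingCircle(q[:,:2].astype(np.float32)))
E
```

```text
t: 0.98
eef_pos: [547.4, 345.6, 170.1]
tcp_rot: [-3.141, -0.0, 2.967]
ft_force: [-0.4, -0.3, -0.5]
opening: 0.354
grip_force: 0.0
t: 1.23
eef_pos: [545.7, 347.1, 170.3]
tcp_rot: [-3.141, -0.001, 2.966]
ft_force: [-0.8, -0.3, -0.0]
opening: 0.148
grip_force: 0.0
plan [-2.1 -0.9  0.3] turn -0.001 | t 1.23 pos [545.7 347.1 170.3] yaw 170.0
red 2233 [[528.1 329.5 103.6]
 [543.7 347.2 112. ]
 [563.3 363.3 114.1]]
((558.638916015625, 288.5816955566406), 77.99337005615234)
```

View pics/w1.png

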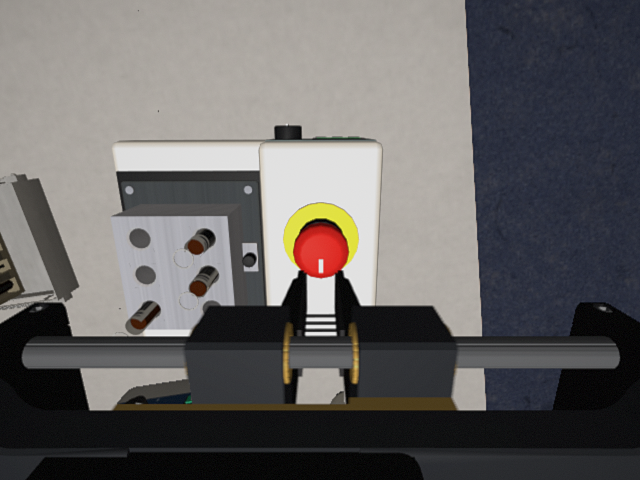

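```bash
echo '[[[0, 0.5, 40, 0, 0], [0, 0.5, 53, 0, 0], [0, 0.5, 53, 0, 0]]]' > mv.in && python3 -m handwheel mv.in; echo '[[[0, 0, 4, 0, 0], [0, 0, 6, 0, 0], [0, 0, 8, 0, 0], [0, 0, 10, 0, 0], [0, 0, 10, 0, 0]]]' > mv.in && python3 -m handwheel mv.in;echo '[[[0, 0, 2, 0, 0], [0, 0, 2, 0, 0], [0, 0, 2, 0, 0]]]' > mv.in && python3 -m handwheel mv.in
```

```text
t: 1.53
eef_pos: [543.7, 348.1, 114.9]
tcp_rot: [-3.139, -0.004, 2.969]
ft_force: [-0.7, 0.8, 1.0]
opening: 0.007
grip_force: 0.0
t: 1.95
eef_pos: [546.3, 348.1, 108.3]
tcp_rot: [3.14, 0.001, 2.967]
ft_force: [-0.9, 1.4, 3.6]
opening: 0.006
grip_force: 1.4
t: 2.2
eef_pos: [546.3, 347.6, 105.8]
tcp_rot: [3.141, 0.0, 2.967]
ft_force: [0.3, 0.4, 0.6]
opening: 0.005
grip_force: 0.9
```

```bash
echo '[[[0, 0, 1, 0, 0], [0, 0, 2, 0, 0], [0, 0, 2, 0, 0], [0, 0, 2, 0, 0]]]' > mv.in && python3 -m handwheel mv.in; echo '[[[0, 0, -60, 0, 0], [0, 0, -60, 0, 0], [0, 0, -60, 0, 0]]]' > mv.in && python3 -m handwheel mv.in;python3 - <<'E'
from h import *
p,d,i=cam('wrist');C=cloud(d,i)
Z=C[...,2]; h=cv2.cvtColor(p,cv2.COLOR_RGB2HSV); red=((h[...,0]<6)|(h[...,0]>174))&(h[...,1]>150)&(Z>80)&(Z<120); red[:,:250]=0
q=C[red]; print('red',len(q),np.percentile(q,[2,50,98],0).round(1),state()['eef_pos'])
E
```

```text
t: 2.53
eef_pos: [546.3, 347.6, 103.8]
tcp_rot: [3.141, 0.0, 2.967]
ft_force: [-0.1, 2.0, 3.6]
opening: 0.006
grip_force: 2.0
t: 2.78
eef_pos: [547.4, 348.0, 167.5]
tcp_rot: [3.139, 0.004, 2.967]
ft_force: [0.4, 0.1, -0.3]
opening: 0.004
grip_force: 0.0
red 2159 [[528.1 329.4  97.7]
 [543.5 347.1 106. ]
 [562.  363.1 108. ]] [546.65867792 347.65678982 165.23551013]
```

```bash
echo '[[[-20, -30, -15, 0, 0.25], [-40, -60, -30, 0, 0.25], [-60, -90, -45, 0, 0.25], [-73, -110, -55, 0, 0.25], [-73, -110, -55, 0, 0.25]]]' > mv.in && python3 -m handwheel mv.in;echo '[[[0, 0, 0, 0, 0.25], [0, 0, 0, 0, 0.25]]]' > mv.in && python3 -m handwheel mv.in; python3 - <<'E'
from h import *
p,d,i=cam('wrist');C=cloud(d,i); save('w2.png',p); np.savez('/tmp/w2',p=p,d=d,C=C)
Z=C[...,2]; m=(abs(Z-95.5)<2.5)
n,l,s,c=cv2.connectedComponentsWithStats(m.astype(np.uint8)); k=1+s[1:,4].argmax(); q=C[l==k]
print(s[k],cv2.minAreaRect(q[:,:2].astype(np.float32)),q[:,2].mean(),state()['eef_pos'])
E
```

```text
t: 3.25
eef_pos: [600.7, 222.6, 219.1]
tcp_rot: [-3.141, 0.001, 2.963]
ft_force: [-0.6, -0.3, 0.1]
opening: 0.236
grip_force: 0.0
t: 3.42
eef_pos: [598.1, 226.8, 217.1]
tcp_rot: [-3.141, -0.002, 2.967]
ft_force: [-1.5, -0.3, 1.1]
opening: 0.243
grip_force: 0.0
[ 268  112  107  114 8304] ((550.3449096679688, 234.98843383789062), (84.18182373046875, 92.25589752197266), 80.2425765991211) 96.99101095190207 [598.01511769 227.24646721 217.21359336]
```

View pics/w2.png

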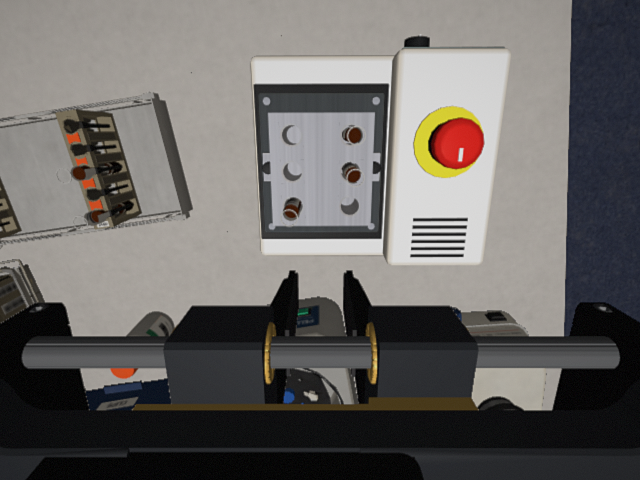

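```bash
cat >> h.py <<'E'
B=(550.3,235.0,-9.8)
def loc(f,x,y):
    c=np.radians(f[2]); return f[0]+x*np.cos(c)-y*np.sin(c), f[1]+x*np.sin(c)+y*np.cos(c)
E
python3 - <<'E'
from h import *
C=np.load('/tmp/w2.npz')['C'];Z=C[...,2]; m=((Z>130)&(Z<142)).astype(np.uint8); m[:, :240]=0;m[:,400:]=0;m[260:]=0
n,l,s,c=cv2.connectedComponentsWithStats(m)
for k in range(1,n):
    if s[k,4]>15: q=C[l==k]; print(s[k],q.min(0).round(1),q.max(0).round(1),((q.min(0)+q.max(0))/2).round(1))
for h in((-29,24),(0,24),(29,-24)): print(np.round(loc(B,*h),1))
plan(*loc(B,-29,24),160,170.2)
E
```

```text
[347 126  19  19  68] [519.6 257.1 137.8] [532.  269.9 141.1] [525.8 263.5 139.4]
[346 169  19  18  67] [548.  252.2 137.8] [560.7 265.  140.4] [554.3 258.6 139.1]
[280 209  18  18  69] [568.3 200.  137.6] [581.5 213.  141.2] [574.9 206.5 139.4]
[525.8 263.6]
[554.4 258.6]
[574.8 206.4]
plan [77.3 23.3 57.4] turn -0.003 | t 3.47 pos [598.  227.2 217.2] yaw 170.0
```

Camera, block model and tube tops agree to about 0.2 mm. Go to the first tube (block −29, +24).

```bash
echo '[[[26, 8, 10, 0, 0.32], [52, 16, 25, 0, 0.32], [77.3, 23.3, 45, 0, 0.32], [77.3, 23.3, 57, 0, 0.32], [77.3, 23.3, 57, 0, 0.32]]]' > mv.in && python3 -m handwheel mv.in; echo '[[[0, 0, 0, 0, 0.32], [0, 0, 0, 0, 0.32]]]' > mv.in && python3 -m handwheel mv.in; python3 -c "
from h import *
plan(*loc(B,-29,24),111.5,170.2)"
```

```text
t: 3.88
eef_pos: [524.0, 264.2, 158.9]
tcp_rot: [-3.139, -0.004, 2.97]
ft_force: [-0.2, -0.1, 0.1]
opening: 0.32
grip_force: 0.0
t: 4.05
eef_pos: [527.3, 263.4, 162.0]
tcp_rot: [3.141, 0.001, 2.967]
ft_force: [0.4, 0.1, 0.0]
opening: 0.318
grip_force: 0.0
plan [ 1.5 -0.1 50.5] turn -0.003 | t 4.05 pos [527.3 263.4 162. ] yaw 170.0
```

```bash
echo '[[[0, 0, 20, 0, 0.32], [0, 0, 38, 0, 0.32], [0, 0, 48, 0, 0.32], [0, 0, 48.5, 0, 0.32], [0, 0, 48.5, 0, 0.32]]]' > mv.in && python3 -m handwheel mv.in; echo '[[[0, 0, 0, 0, 0.32], [0, 0, 0, 0, 0.32], [0, 0, 0, 0, 0.32]]]' > mv.in && python3 -m handwheel mv.in; python3 -c "
from h import *
plan(*loc(B,-29,24),111.5,170.2)"
```

```text
t: 4.47
eef_pos: [527.2, 262.9, 113.4]
tcp_rot: [-3.142, -0.0, 2.966]
ft_force: [0.7, 0.7, 0.5]
opening: 0.322
grip_force: 0.0
t: 4.72
eef_pos: [527.2, 263.1, 114.0]
tcp_rot: [3.141, 0.001, 2.967]
ft_force: [0.1, 0.6, 0.8]
opening: 0.321
grip_force: 0.0
plan [1.5 0.2 2.5] turn -0.004 | t 4.72 pos [527.2 263.1 114. ] yaw 170.0
```

```bash
echo '[[[1.5, 0.2, 2.5, 0, 0.32], [1.5, 0.2, 2.5, 0, 0.32], [1.5, 0.2, 2.5, 0, 0.1], [1.5, 0.2, 2.5, 0, 0.05], [1.5, 0.2, 2.5, 0, 0.05]]]' > mv.in && python3 -m handwheel mv.in; echo '[[[0, 0, 0, 0, 0.05], [0, 0, 0, 0, 0.05], [0, 0, 0, 0, 0.05]]]' > mv.in && python3 -m handwheel mv.in; python3 -c "
from h import *
plan(*loc(B,-29,24),111.5,170.2)"
```

```text
t: 5.13
eef_pos: [525.4, 263.4, 110.7]
tcp_rot: [3.142, 0.0, 2.967]
ft_force: [0.6, 1.0, -0.3]
opening: 0.164
grip_force: 0.0
t: 5.38
eef_pos: [525.4, 263.4, 110.7]
tcp_rot: [3.142, 0.0, 2.967]
ft_force: [-0.8, -0.2, 0.0]
opening: 0.124
grip_force: 30.0
plan [-0.4  0.2 -0.8] turn -0.004 | t 5.38 pos [525.4 263.4 110.7] yaw 170.0
```

```bash
echo '[[[0, 0, -15, 0, 0.05], [0, 0, -45, 0, 0.05], [0, 0, -75, 0, 0.05], [0, 0, -95, 0, 0.05], [0, 0, -95, 0, 0.05]]]' > mv.in && python3 -m handwheel mv.in; python3 -c "
from h import *
plan(575,-115,205,178.5)"
```

```text
t: 5.8
eef_pos: [526.7, 264.0, 209.8]
tcp_rot: [3.138, 0.006, 2.967]
ft_force: [-0.2, 0.8, 0.0]
opening: 0.128
grip_force: 30.0
plan [-113.4 -364.8    4.2] turn -0.149 | t 5.8 pos [526.7 264.  209.8] yaw 170.0
```

```bash
echo '[[[-11, -36, 0, -0.03, 0.05], [-22, -72, 0, -0.06, 0.05], [-33, -108, 0, -0.09, 0.05], [-45, -144, 0, -0.12, 0.05], [-56, -181, 2, -0.149, 0.05]]]' > mv.in && python3 -m handwheel mv.in;  python3 -c "
from h import *
plan(575,-115,205,178.5)"
```

```text
t: 6.22
eef_pos: [548.9, 73.8, 203.2]
tcp_rot: [3.142, -0.0, 3.118]
ft_force: [0.4, -0.6, 0.0]
opening: 0.13
grip_force: 30.0
plan [ -30.6 -188.2   -1.9] turn 0.002 | t 6.22 pos [548.9  73.8 203.2] yaw 178.6
```

```bash
echo '[[[-6, -38, 0, 0, 0.05], [-12, -75, 0, 0, 0.05], [-18, -113, 0, 0, 0.05], [-24, -150, 0, 0, 0.05], [-30, -188, 0, 0, 0.05]]]' > mv.in && python3 -m handwheel mv.in; echo '[[[0, 0, 0, 0, 0.05], [0, 0, 0, 0, 0.05], [0, 0, 0, 0, 0.05], [0, 0, 0, 0, 0.05]]]' > mv.in && python3 -m handwheel mv.in; cat >> h.py <<'E'
def carriers(name,show=None):
    p,d,i=cam(name); C=cloud(d,i); np.savez('/tmp/c_'+name,p=p,d=d,C=C)
    if show: save(show,p)
    Z=C[...,2]; m=(abs(Z-64.8)<4)&(C[...,0]>430)&(C[...,0]<610)&(C[...,1]<100)&(C[...,1]>-200)
    m=cv2.morphologyEx(m.astype(np.uint8),cv2.MORPH_CLOSE,np.ones((3,3)))
    n,l,s,c=cv2.connectedComponentsWithStats(m)
    for k in range(1,n):
        if s[k,4]>80: q=C[(l==k)&(Z<70)]; r=cv2.minAreaRect(q[:,:2].astype(np.float32)); print(name,s[k],np.round(r[0],1),np.round(r[1],1),round(r[2],1),q[:,2].mean().round(1))
E
python3 - <<'E'
from h import *
carriers('top'); carriers('wrist','w3.png'); plan(575,-115,205,178.5)
E
```

```text
t: 6.63
eef_pos: [573.8, -115.1, 202.8]
tcp_rot: [3.141, -0.001, 3.116]
ft_force: [0.7, -0.3, 0.2]
opening: 0.131
grip_force: 30.0
t: 6.97
eef_pos: [573.9, -112.2, 203.2]
tcp_rot: [3.141, -0.001, 3.117]
ft_force: [-0.9, 0.8, 0.1]
opening: 0.129
grip_force: 30.0
top [306 243   9  48 313] [516.6  22.3] [ 19.2 104. ] 89.0 63.6
wrist [ 302   87   23  128 2025] [ 512.4 -117.9] [ 19.  107.2] 88.0 65.4
wrist [ 455   88   40  128 2283] [516.5  32.7] [ 44.2 107.6] 89.9 65.1
plan [-1.  -2.9 -1.4] turn 0.002 | t 7.07 pos [ 574.1 -112.   203.6] yaw 178.6
```

View pics/w3.png

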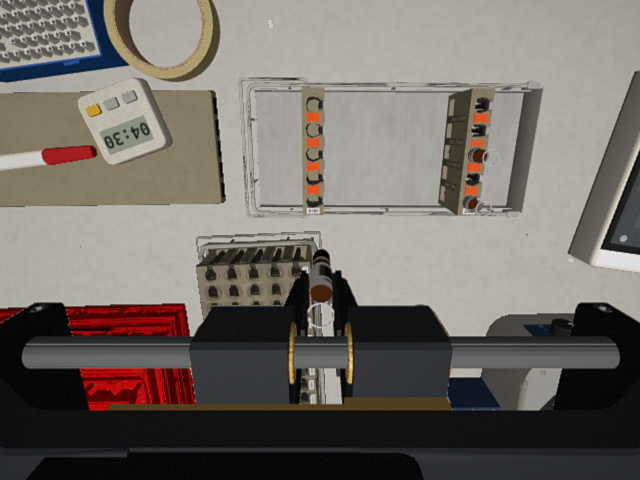

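```bash
cat >> h.py <<'E'
D=(512.4,-117.9,88.2)
E
python3 -c "
from h import *
plan(*loc(D,0,-41),130,178.2)"
```

```text
plan [20.5 -7.7 73.6] turn 0.007 | t 7.07 pos [ 574.1 -112.   203.6] yaw 178.6
```

```bash
echo '[[[20.5, -7.7, 20, 0.007, 0.05], [20.5, -7.7, 50, 0.007, 0.05], [20.5, -7.7, 73, 0.007, 0.05], [20.5, -7.7, 73, 0.007, 0.05]]]' > mv.in && python3 -m handwheel mv.in; echo '[[[0, 0, 0, 0, 0.05], [0, 0, 0, 0, 0.05], [0, 0, 0, 0, 0.05], [0, 0, 0, 0, 0.05]]]' > mv.in && python3 -m handwheel mv.in;python3 - <<'E'
from h import *
import time
plan(*loc(D,0,-41),128,178.2); carriers('wrist','w4.png'); plan(*loc(D,0,-41),128,178.2)
E
```

```text
t: 7.4
eef_pos: [551.7, -119.0, 127.2]
tcp_rot: [3.14, -0.006, 3.11]
ft_force: [-0.4, -0.1, -0.6]
opening: 0.124
grip_force: 30.0
t: 7.73
eef_pos: [554.1, -120.4, 131.9]
tcp_rot: [-3.141, 0.002, 3.109]
ft_force: [0.7, -0.0, -0.4]
opening: 0.127
grip_force: 30.0
plan [0.8 1.2 3.9] turn -0.001 | t 7.73 pos [ 554.1 -120.4  131.9] yaw 178.1
wrist [ 309  107   29  157 2956] [ 512.8 -117.9] [ 19.1 107.1] 88.5 65.5
wrist [ 500  106   58  157 3712] [517.9  37.5] [ 52.1 109.3] 88.6 65.1
plan [0.6 1.2 3.7] turn -0.001 | t 7.78 pos [ 554.  -120.4  131.7] yaw 178.1
```

View pics/w4.png

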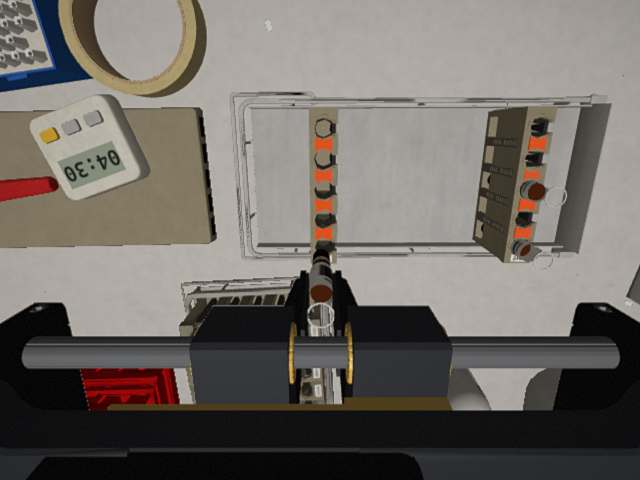

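```bash
echo '[[[0.4, 1.2, 3, 0, 0.05], [0.4, 1.2, 6, 0, 0.05], [0.4, 1.2, 9, 0, 0.05], [0.4, 1.2, 13, 0, 0.05], [0.4, 1.2, 17, 0, 0.05]]]' > mv.in && python3 -m handwheel mv.in; echo '[[[0, 0, 0, 0, 0.05], [0, 0, 0, 0, 0.05], [0, 0, 0, 0, 0.05]]]' > mv.in && python3 -m handwheel mv.in;python3 - <<'E'
from h import *
D=(512.6,-117.9,88.3)
plan(*loc(D,0,-41),66,178.2)
E
```

```text
t: 8.2
eef_pos: [553.1, -119.3, 113.1]
tcp_rot: [3.141, -0.0, 3.109]
ft_force: [-0.8, 0.4, 0.8]
opening: 0.128
grip_force: 30.0
t: 8.45
eef_pos: [553.2, -119.2, 113.6]
tcp_rot: [3.141, -0.0, 3.109]
ft_force: [-0.5, 0.2, 0.3]
opening: 0.128
grip_force: 30.0
plan [-0.4  0.1 47.6] turn -0.001 | t 8.45 pos [ 553.2 -119.2  113.6] yaw 178.1
```

```bash
echo '[[[0, 0, 6, 0, 0.05], [0, 0, 12, 0, 0.05], [0, 0, 18, 0, 0.05], [0, 0, 24, 0, 0.05], [0, 0, 30, 0, 0.05]]]' > mv.in && python3 -m handwheel mv.in; echo '[[[0, 0, 4, 0, 0.05], [0, 0, 8, 0, 0.05], [0, 0, 12, 0, 0.05], [0, 0, 15, 0, 0.05], [0, 0, 15, 0, 0.05]]]' > mv.in && python3 -m handwheel mv.in;python3 - <<'E'
from h import *
plan(*loc(D,0,-41),66,178.2)
E
```

```text
t: 8.87
eef_pos: [553.0, -119.1, 82.8]
tcp_rot: [3.141, -0.0, 3.109]
ft_force: [-0.2, 2.4, 1.0]
opening: 0.124
grip_force: 30.0
t: 9.28
eef_pos: [552.9, -119.1, 68.0]
tcp_rot: [3.141, -0.001, 3.109]
ft_force: [0.3, 2.8, -2.5]
opening: 0.13
grip_force: 30.0
plan [-0.4 -0.1  2. ] turn -0.001 | t 9.28 pos [ 552.9 -119.1   68. ] yaw 178.1
```

```bash
echo '[[[0, 0, 1, 0, 0.05], [0, 0, 2.5, 0, 0.05], [0, 0, 2.5, 0, 0.05]]]' > mv.in && python3 -m handwheel mv.in; echo '[[[0, 0, 0, 0, 0.3], [0, 0, 0, 0, 0.3], [0, 0, 0, 0, 0.3], [0, 0, 0, 0, 0.3]]]' > mv.in && python3 -m handwheel mv.in;echo '[[[0, 0, -20, 0, 0.3], [0, 0, -45, 0, 0.3], [0, 0, -80, 0, 0], [0, 0, -80, 0, 0], [0, 0, -80, 0, 0]]]' > mv.in && python3 -m handwheel mv.in;python3 - <<'E'
from h import *
carriers('wrist'); C=np.load('/tmp/c_wrist.npz')['C']
m=(C[...,2]>75)&(C[...,2]<110)&(abs(C[...,0]-553)<15)&(abs(C[...,1]+119)<15); q=C[m]; print(len(q),q.min(0),q.max(0)) if m.any() else 0
plan(*loc(D,0,-41),96,178.2)
E
```

```text
t: 9.53
eef_pos: [553.2, -119.1, 66.1]
tcp_rot: [3.141, 0.0, 3.109]
ft_force: [0.3, 4.3, 0.1]
opening: 0.128
grip_force: 30.0
t: 9.87
eef_pos: [553.2, -119.5, 66.2]
tcp_rot: [-3.141, 0.0, 3.109]
ft_force: [0.5, 0.4, 0.0]
opening: 0.289
grip_force: 0.0
t: 10.28
eef_pos: [553.8, -119.6, 147.7]
tcp_rot: [-3.14, 0.003, 3.109]
ft_force: [-0.4, -0.3, -0.4]
opening: 0.144
grip_force: 0.0
wrist [ 308  109   28  147 2743] [ 512.6 -118. ] [ 18.9 106.3] 88.5 65.5
wrist [ 490  108   52  148 3237] [517.8  36.2] [ 49.7 109.3] 89.1 65.1
66 [ 547.24068866 -126.206665     75.64619162] [ 560.09650962 -113.81325925   95.40311003]
plan [-0.2  0.2 50.4] turn -0.001 | t 10.33 pos [ 553.1 -119.3  146.4] yaw 178.1
```

```bash
cat >> h.py <<'E'
def tubes(C,x0,x1,y0,y1,z0=85,z1=100):
    m=(C[...,2]>z0)&(C[...,2]<z1)&(C[...,0]>x0)&(C[...,0]<x1)&(C[...,1]>y0)&(C[...,1]<y1)
    n,l,s,c=cv2.connectedComponentsWithStats(m.astype(np.uint8))
    for k in range(1,n):
        if s[k,4]>15:
            q=C[l==k]; t=q[q[:,2]>q[:,2].max()-3.5]; print('tube',s[k],'mid',((t.min(0)+t.max(0))/2).round(1),'span',np.ptp(t,0).round(1),'top',q[:,2].max().round(1))
E
python3 - <<'E'
from h import *
for n in('wrist','top'):
    C=np.load('/tmp/c_%s.npz'%n)['C']; tubes(C,440,600,-150,60)
plan(530,10,180,178.2)
E
```

```text
tube [529 183  21  20  86] mid [516.3  21.9  93.9] span [12.7 13.4  3. ] top 95.4
tube [312 245  19  18  65] mid [ 553.7 -120.    93.8] span [12.9 12.4  3.1] top 95.4
tube [519 244  19  18  74] mid [557.3  20.7  93.9] span [12.4 13.1  3. ] top 95.4
plan [ 27.3 128.5 -33.7] turn -0.001 | t 10.33 pos [ 553.1 -119.3  146.4] yaw 178.1
```

```bash
echo '[[[-1, 35, 0, 0, 0.32], [-2, 75, 0, 0, 0.32], [-3, 110, 10, 0, 0.32], [-4.2, 140, 36, 0, 0.32], [-4.2, 140, 36, 0, 0.32]]]' > mv.in && python3 -m handwheel mv.in;echo '[[[0, 0, 0, 0, 0.32], [0, 0, 0, 0, 0.32], [0, 0, 0, 0, 0.32]]]' > mv.in && python3 -m handwheel mv.in; python3 - <<'E'
from h import *
plan(557.3,20.7,66,178.2)
E
```

```text
t: 10.75
eef_pos: [559.6, 24.8, 105.5]
tcp_rot: [3.141, -0.007, 3.112]
ft_force: [-1.1, 0.1, -0.3]
opening: 0.309
grip_force: 0.0
t: 11.0
eef_pos: [562.1, 19.6, 110.1]
tcp_rot: [-3.142, 0.0, 3.108]
ft_force: [0.1, -0.6, 0.3]
opening: 0.318
grip_force: 0.0
plan [ 4.8  0.9 44.1] turn -0.002 | t 11.0 pos [562.1  19.6 110.1] yaw 178.1
```

```bash
echo '[[[4.8, 0.9, 12, 0, 0.32], [4.8, 0.9, 30, 0, 0.32], [4.8, 0.9, 42, 0, 0.32], [4.8, 0.9, 43.5, 0, 0.32], [4.8, 0.9, 43.5, 0, 0.32]]]' > mv.in && python3 -m handwheel mv.in;echo '[[[0, 0, 0, 0, 0.32], [0, 0, 0, 0, 0.1], [0, 0, 0, 0, 0.05], [0, 0, 0, 0, 0.05], [0, 0, 0, 0, 0.05]]]' > mv.in && python3 -m handwheel mv.in; echo '[[[0, 0, 0, 0, 0.05], [0, 0, 0, 0, 0.05]]]' > mv.in && python3 -m handwheel mv.in; python3 - <<'E'
from h import *
plan(557.3,20.7,66,178.2)
E
```

```text
t: 11.42
eef_pos: [557.1, 20.7, 66.6]
tcp_rot: [3.142, -0.001, 3.107]
ft_force: [-0.2, 0.4, 0.6]
opening: 0.319
grip_force: 0.0
t: 11.83
eef_pos: [557.3, 21.6, 67.1]
tcp_rot: [3.142, 0.001, 3.109]
ft_force: [-0.2, -0.4, 1.3]
opening: 0.125
grip_force: 30.0
t: 12.0
eef_pos: [557.3, 21.6, 66.9]
tcp_rot: [3.142, 0.001, 3.109]
ft_force: [-0.1, -0.7, 2.8]
opening: 0.13
grip_force: 30.0
plan [ 0.  -0.9  0.9] turn -0.001 | t 12.0 pos [557.3  21.6  66.9] yaw 178.1
```

```bash
echo '[[[0, 0, -12, 0, 0.05], [0, 0, -35, 0, 0.05], [0, 0, -70, 0, 0.05], [0, 0, -104, 0, 0.05], [0, 0, -104, 0, 0.05]]]' > mv.in && python3 -m handwheel mv.in; python3 - <<'E'
from h import *
plan(*loc(B,-29,-24),171,170.2)
E
```

```text
t: 12.42
eef_pos: [559.3, 21.6, 176.3]
tcp_rot: [-3.141, 0.008, 3.109]
ft_force: [0.7, -0.0, 0.2]
opening: 0.127
grip_force: 30.0
plan [ 48.1 193.2   4.9] turn 0.138 | t 12.42 pos [559.3  21.6 176.3] yaw 178.1
```

```bash
echo '[[[10, 39, 0, 0.03, 0.05], [20, 78, 0, 0.06, 0.05], [30, 117, 0, 0.09, 0.05], [40, 156, 0, 0.12, 0.05], [47, 193, 0, 0.138, 0.05]]]' > mv.in && python3 -m handwheel mv.in; echo '[[[0, 0, 0, 0, 0.05], [0, 0, 0, 0, 0.05], [0, 0, 0, 0, 0.05], [0, 0, 0, 0, 0.05]]]' > mv.in && python3 -m handwheel mv.in; python3 - <<'E'
from h import *
plan(*loc(B,-29,-24),150,170.2)
E
```

```text
t: 12.83
eef_pos: [515.3, 217.9, 170.4]
tcp_rot: [-3.142, -0.0, 2.969]
ft_force: [1.2, -0.4, -0.8]
opening: 0.124
grip_force: 30.0
t: 13.17
eef_pos: [516.6, 215.1, 170.4]
tcp_rot: [-3.141, -0.0, 2.97]
ft_force: [0.1, -0.2, -0.5]
opening: 0.125
grip_force: 30.0
plan [-0.8  1.3 20.4] turn -0.001 | t 13.17 pos [516.6 215.1 170.4] yaw 170.2
```

```bash
echo '[[[-0.8, 1.3, 5, 0, 0.05], [-0.8, 1.3, 10, 0, 0.05], [-0.8, 1.3, 15, 0, 0.05], [-0.8, 1.3, 20, 0, 0.05], [-0.8, 1.3, 24, 0, 0.05]]]' > mv.in && python3 -m handwheel mv.in; echo '[[[0, 0, 0, 0, 0.05], [0, 0, 0, 0, 0.05]]]' > mv.in && python3 -m handwheel mv.in; python3 - <<'E'
from h import *
plan(*loc(B,-29,-24),113,170.2)
E
```

```text
t: 13.58
eef_pos: [517.4, 216.8, 145.8]
tcp_rot: [-3.141, -0.001, 2.97]
ft_force: [1.0, 0.1, 0.2]
opening: 0.126
grip_force: 30.0
t: 13.75
eef_pos: [517.4, 217.1, 146.4]
tcp_rot: [-3.141, -0.0, 2.971]
ft_force: [0.7, 0.3, -0.1]
opening: 0.131
grip_force: 30.0
plan [-0.3 -0.8 33.4] turn 0.0 | t 13.75 pos [517.4 217.1 146.4] yaw 170.2
```

```bash
echo '[[[-0.3, -0.6, 8, 0, 0.05], [-0.3, -0.6, 16, 0, 0.05], [-0.3, -0.6, 24, 0, 0.05], [-0.3, -0.6, 30, 0, 0.05], [-0.3, -0.6, 33.4, 0, 0.05]]]' > mv.in && python3 -m handwheel mv.in; echo '[[[0, 0, 0, 0, 0.05], [0, 0, 0, 0, 0.3], [0, 0, 0, 0, 0.3], [0, 0, 0, 0, 0.3], [0, 0, 0, 0, 0.3]]]' > mv.in && python3 -m handwheel mv.in; python3 - <<'E'
from h import *
plan(*loc(B,0,24),160,170.2)
E
```

```text
t: 14.17
eef_pos: [517.3, 216.5, 112.0]
tcp_rot: [-3.141, -0.001, 2.971]
ft_force: [-1.5, -0.0, 6.6]
opening: 0.127
grip_force: 30.0
t: 14.58
eef_pos: [517.8, 216.6, 113.5]
tcp_rot: [3.141, 0.0, 2.971]
ft_force: [1.1, -0.1, 0.2]
opening: 0.288
grip_force: 0.0
plan [-28.9  47.7 -46.5] turn 0.0 | t 14.58 pos [517.8 216.6 113.5] yaw 170.2
```

Seated (6.6 N at the bottom). Next the mixed tube at (0, +24).

```bash
echo '[[[0, 0, -15, 0, 0.32], [0, 0, -46, 0, 0.32], [-14, 24, -46, 0, 0.32], [-29, 47.7, -46, 0, 0.32], [-29, 47.7, -46, 0, 0.32]]]' > mv.in && python3 -m handwheel mv.in; echo '[[[0, 0, 0, 0, 0.32], [0, 0, 0, 0, 0.32], [0, 0, 0, 0, 0.32]]]' > mv.in && python3 -m handwheel mv.in; python3 - <<'E'
from h import *
plan(*loc(B,0,24),111.7,170.2)
E
```

```text
t: 15.0
eef_pos: [557.0, 261.2, 160.1]
tcp_rot: [3.139, 0.003, 2.971]
ft_force: [-0.3, 0.5, -0.8]
opening: 0.318
grip_force: 0.0
t: 15.25
eef_pos: [553.8, 258.1, 159.1]
tcp_rot: [-3.141, -0.001, 2.971]
ft_force: [-0.0, -0.0, -0.2]
opening: 0.315
grip_force: 0.0
plan [-0.5  0.6 47.4] turn 0.0 | t 15.25 pos [553.8 258.1 159.1] yaw 170.2
```

```bash
echo '[[[-0.5, 0.6, 15, 0, 0.32], [-0.5, 0.6, 32, 0, 0.32], [-0.5, 0.6, 44, 0, 0.32], [-0.5, 0.6, 47, 0, 0.32], [-0.5, 0.6, 47, 0, 0.32]]]' > mv.in && python3 -m handwheel mv.in; echo '[[[0, 0, 0, 0, 0.32], [0, 0, 0, 0, 0.1], [0, 0, 0, 0, 0.05], [0, 0, 0, 0, 0.05], [0, 0, 0, 0, 0.05]]]' > mv.in && python3 -m handwheel mv.in; echo '[[[0, 0, 0, 0, 0.05], [0, 0, 0, 0, 0.05]]]' > mv.in && python3 -m handwheel mv.in; python3 - <<'E'
from h import *
plan(*loc(B,0,24),111.7,170.2)
E
```

```text
t: 15.67
eef_pos: [554.5, 258.7, 111.5]
tcp_rot: [-3.141, -0.002, 2.97]
ft_force: [0.4, 0.0, 0.5]
opening: 0.319
grip_force: 0.0
t: 16.08
eef_pos: [555.1, 259.2, 112.7]
tcp_rot: [3.141, 0.001, 2.971]
ft_force: [0.5, 0.3, 0.7]
opening: 0.125
grip_force: 30.0
t: 16.25
eef_pos: [555.1, 259.2, 112.6]
tcp_rot: [3.141, 0.001, 2.971]
ft_force: [0.4, 0.5, 2.3]
opening: 0.122
grip_force: 30.0
plan [ 0.6 -0.7  0.9] turn 0.0 | t 16.25 pos [555.1 259.2 112.6] yaw 170.2
```

```bash
echo '[[[0, 0, -15, 0, 0.05], [0, 0, -45, 0, 0.05], [0, 0, -75, 0, 0.05], [0, 0, -95, 0, 0.05], [0, 0, -95, 0, 0.05]]]' > mv.in && python3 -m handwheel mv.in; python3 - <<'E'
from h import *
carriers('top'); plan(*loc(D,0,0),205,178.2)
E
```

```text
t: 16.67
eef_pos: [556.3, 259.7, 211.6]
tcp_rot: [3.138, 0.006, 2.971]
ft_force: [-0.5, -0.4, 0.0]
opening: 0.125
grip_force: 30.0
top [306 243   9  48 293] [516.5  21.6] [ 17.8 103.8] 89.0 64.1
top [369 243   9  49 348] [ 512.7 -117.6] [ 18.5 106.4] 88.3 63.9
plan [ -21.5 -379.1    3.6] turn -0.139 | t 16.72 pos [555.6 259.4 209.3] yaw 170.2
```

```bash
echo '[[[-2, -38, 0, -0.03, 0.05], [-4, -76, 0, -0.06, 0.05], [-6, -114, 0, -0.09, 0.05], [-8, -152, 0, -0.12, 0.05], [-10, -190, 2, -0.139, 0.05]]]' > mv.in && python3 -m handwheel mv.in;  python3 -c "
from h import *
plan(*loc(D,0,0),140,178.2)"
```

```text
t: 17.13
eef_pos: [531.6, 68.7, 204.3]
tcp_rot: [3.142, -0.001, 3.112]
ft_force: [1.4, 0.8, 0.4]
opening: 0.126
grip_force: 30.0
plan [  13.6 -187.1   64.3] turn 0.002 | t 17.13 pos [531.6  68.7 204.3] yaw 178.3
```

```bash
echo '[[[3, -39, 0, 0, 0.05], [6, -78, 0, 0, 0.05], [9, -116, 0, 0, 0.05], [12, -154, 10, 0, 0.05], [13.5, -187, 25, 0, 0.05]]]' > mv.in && python3 -m handwheel mv.in; echo '[[[0, 0, 25, 0, 0.05], [0, 0, 40, 0, 0.05], [0, 0, 40, 0, 0.05], [0, 0, 40, 0, 0.05], [0, 0, 40, 0, 0.05]]]' > mv.in && python3 -m handwheel mv.in; python3 -c "
from h import *
carriers('wrist')
plan(*loc(D,0,0),117,178.2)"
```

```text
t: 17.55
eef_pos: [512.5, -118.5, 179.9]
tcp_rot: [-3.141, 0.001, 3.109]
ft_force: [0.6, 0.3, -0.5]
opening: 0.129
grip_force: 30.0
t: 17.97
eef_pos: [513.3, -116.0, 140.6]
tcp_rot: [3.142, 0.0, 3.11]
ft_force: [0.9, -0.3, 0.2]
opening: 0.128
grip_force: 30.0
wrist [ 306  169   27  104 1631] [ 497.  -117.4] [18.8 76.4] 87.8 65.4
wrist [ 484  169   50  139 3075] [516.2  21.9] [ 20.6 107.3] 88.7 65.0
wrist [310 296  22  13 114] [ 561.3 -118.1] [16.4 10.2] 88.7 65.8
plan [ 1.1 -1.9 23.9] turn 0.0 | t 18.02 pos [ 513.5 -116.   140.9] yaw 178.2
```

```bash
echo '[[[1, -1.9, 4, 0, 0.05], [1, -1.9, 9, 0, 0.05], [1, -1.9, 14, 0, 0.05], [1, -1.9, 19, 0, 0.05], [1, -1.9, 24, 0, 0.05]]]' > mv.in && python3 -m handwheel mv.in; echo '[[[0, 0, 0, 0, 0.05], [0, 0, 0, 0, 0.05], [0, 0, 0, 0, 0.05]]]' > mv.in && python3 -m handwheel mv.in; python3 -c "
from h import *
plan(*loc(D,0,0),67.5,178.2)"
```

```text
t: 18.43
eef_pos: [512.1, -118.0, 115.7]
tcp_rot: [3.141, 0.0, 3.11]
ft_force: [1.5, 1.3, 0.4]
opening: 0.13
grip_force: 30.0
t: 18.68
eef_pos: [512.1, -118.1, 116.2]
tcp_rot: [3.141, -0.0, 3.11]
ft_force: [1.0, 1.2, -1.4]
opening: 0.125
grip_force: 30.0
plan [-0.3  0.2 48.7] turn -0.0 | t 18.68 pos [ 512.1 -118.1  116.2] yaw 178.2
```

```bash
echo '[[[0, 0.2, 7, 0, 0.05], [0, 0.2, 14, 0, 0.05], [0, 0.2, 21, 0, 0.05], [0, 0.2, 28, 0, 0.05], [0, 0.2, 34, 0, 0.05]]]' > mv.in && python3 -m handwheel mv.in; echo '[[[0, 0, 4, 0, 0.05], [0, 0, 8, 0, 0.05], [0, 0, 12, 0, 0.05], [0, 0, 15, 0, 0.05], [0, 0, 15, 0, 0.05]]]' > mv.in && python3 -m handwheel mv.in; echo '[[[0, 0, 0, 0, 0.3], [0, 0, 0, 0, 0.3], [0, 0, 0, 0, 0.3], [0, 0, 0, 0, 0.3]]]' > mv.in && python3 -m handwheel mv.in; echo '[[[0, 0, -20, 0, 0.3], [0, 0, -50, 0, 0.3], [0, 0, -80, 0, 0.3], [0, 0, -80, 0, 0.3], [0, 0, -80, 0, 0.3]]]' > mv.in && python3 -m handwheel mv.in;python3 - <<'E'
from h import *
carriers('wrist'); C=np.load('/tmp/c_wrist.npz')['C']; tubes(C,440,600,-150,60)
plan(530,10,180,178.2)
E
```

```text
t: 19.1
eef_pos: [512.3, -117.9, 81.5]
tcp_rot: [3.141, 0.001, 3.11]
ft_force: [3.1, 2.7, 3.9]
opening: 0.127
grip_force: 30.0
t: 19.52
eef_pos: [512.5, -117.9, 67.1]
tcp_rot: [3.142, 0.001, 3.11]
ft_force: [3.3, 4.4, 3.2]
opening: 0.129
grip_force: 30.0
t: 19.85
eef_pos: [511.7, -118.0, 66.9]
tcp_rot: [3.141, -0.001, 3.11]
ft_force: [0.7, -0.4, 0.3]
opening: 0.292
grip_force: 0.0
t: 20.27
eef_pos: [512.4, -118.2, 148.4]
tcp_rot: [-3.141, 0.003, 3.11]
ft_force: [0.6, 0.0, 0.4]
opening: 0.299
grip_force: 0.0
wrist [ 309  169   26  136 2333] [ 512.5 -117.9] [ 18.9 107.4] 88.5 65.5
wrist [ 482  169   49  135 2906] [516.3  22.1] [ 20.9 107.6] 88.6 65.0
tube [314 245  19  18  69] mid [ 512.7 -117.2   94. ] span [12.8 12.4  3. ] top 95.5
tube [518 244  19  18  74] mid [516.   21.9  93.7] span [12.8 13.3  3.1] top 95.2
tube [312 299  18  17  63] mid [ 553.5 -120.1   94.9] span [12.7 12.2  3.4] top 96.7
plan [-14.1 128.5 -32.8] turn -0.0 | t 20.32 pos [ 511.8 -118.   147.2] yaw 178.2
```

```bash
python3 -c "
from h import *
plan(516.2,21.9,110,178.2)"
```

```text
plan [1.00e-01 1.40e+02 3.72e+01] turn -0.0 | t 20.32 pos [ 511.8 -118.   147.2] yaw 178.2
```

```bash
echo '[[[0, 35, 0, 0, 0.32], [0, 75, 0, 0, 0.32], [0, 110, 10, 0, 0.32], [0, 140, 36, 0, 0.32], [0, 140, 36, 0, 0.32]]]' > mv.in && python3 -m handwheel mv.in;echo '[[[0, 0, 0, 0, 0.32], [0, 0, 0, 0, 0.32], [0, 0, 0, 0, 0.32]]]' > mv.in && python3 -m handwheel mv.in; python3 - <<'E'
from h import *
plan(516.2,21.9,66.5,178.2)
E
```

```text
t: 20.73
eef_pos: [514.0, 26.0, 107.0]
tcp_rot: [3.141, -0.007, 3.113]
ft_force: [0.2, 1.2, -0.7]
opening: 0.322
grip_force: 0.0
t: 20.98
eef_pos: [516.6, 21.1, 111.2]
tcp_rot: [-3.142, -0.0, 3.109]
ft_force: [-0.2, -0.8, -0.5]
opening: 0.32
grip_force: 0.0
plan [ 0.5  0.8 44.7] turn -0.001 | t 20.98 pos [516.6  21.1 111.2] yaw 178.1
```

```bash
echo '[[[0.5, 0.5, 12, 0, 0.32], [0.5, 0.5, 30, 0, 0.32], [0.5, 0.5, 42, 0, 0.32], [0.5, 0.5, 44, 0, 0.32], [0.5, 0.5, 44, 0, 0.32]]]' > mv.in && python3 -m handwheel mv.in;echo '[[[0, 0, 0, 0, 0.32], [0, 0, 0, 0, 0.1], [0, 0, 0, 0, 0.05], [0, 0, 0, 0, 0.05], [0, 0, 0, 0, 0.05]]]' > mv.in && python3 -m handwheel mv.in; echo '[[[0, 0, 0, 0, 0.05], [0, 0, 0, 0, 0.05]]]' > mv.in && python3 -m handwheel mv.in; echo '[[[0, 0, -12, 0, 0.05], [0, 0, -35, 0, 0.05], [0, 0, -70, 0, 0.05], [0, 0, -104, 0, 0.05], [0, 0, -104, 0, 0.05]]]' > mv.in && python3 -m handwheel mv.in; python3 - <<'E'
from h import *
plan(*loc(B,29,24),172,170.2); plan(*loc(B,0,24),172,170.2);
E
```

```text
t: 21.4
eef_pos: [516.0, 21.6, 67.1]
tcp_rot: [3.142, -0.001, 3.108]
ft_force: [0.2, -0.6, -0.2]
opening: 0.317
grip_force: 0.0
t: 21.82
eef_pos: [516.2, 22.5, 67.6]
tcp_rot: [3.142, 0.001, 3.11]
ft_force: [-0.2, 0.0, 0.8]
opening: 0.127
grip_force: 30.0
t: 21.98
eef_pos: [516.2, 22.5, 67.5]
tcp_rot: [-3.142, 0.001, 3.11]
ft_force: [0.3, -0.2, 2.4]
opening: 0.129
grip_force: 30.0
t: 22.4
eef_pos: [518.1, 22.5, 176.6]
tcp_rot: [-3.141, 0.008, 3.11]
ft_force: [-0.1, -0.3, 0.7]
opening: 0.126
grip_force: 30.0
plan [-57.5 233.2   5. ] turn 0.14 | t 22.4 pos [518.1  22.5 176.6] yaw 178.2
plan [-28.8 237.2   4.8] turn 0.14 | t 22.4 pos [518.1  22.5 176.6] yaw 178.2
```

```bash
echo '[[[-4, 33, -14, 0.03, 0.05], [-9, 70, -28, 0.06, 0.05], [-14, 109, -28, 0.09, 0.05], [-19, 148, -28, 0.12, 0.05], [-24, 187, -28, 0.14, 0.05]]]' > mv.in && python3 -m handwheel mv.in; python3 - <<'E'
from h import *
plan(*loc(B,0,24),172,170.2)
E
```

```text
t: 22.82
eef_pos: [545.9, 210.5, 199.2]
tcp_rot: [3.141, 0.0, 2.968]
ft_force: [0.2, 0.1, -0.2]
opening: 0.129
grip_force: 30.0
plan [-0.1 48.9 27.2] turn -0.003 | t 22.82 pos [545.9 210.5 199.2] yaw 170.0
```

```bash
echo '[[[0, 25, 0, 0, 0.05], [0, 48.9, 5, 0, 0.05], [0, 48.9, 27, 0, 0.05], [0, 48.9, 27, 0, 0.05], [0, 48.9, 27, 0, 0.05]]]' > mv.in && python3 -m handwheel mv.in; echo '[[[0, 0, 0, 0, 0.05], [0, 0, 0, 0, 0.05], [0, 0, 0, 0, 0.05]]]' > mv.in && python3 -m handwheel mv.in;python3 - <<'E'
from h import *
plan(*loc(B,0,24),147,170.2)
E
```

```text
t: 23.23
eef_pos: [553.6, 256.6, 171.1]
tcp_rot: [-3.14, -0.003, 2.97]
ft_force: [-0.1, -1.0, -0.3]
opening: 0.123
grip_force: 30.0
t: 23.48
eef_pos: [554.7, 256.3, 173.2]
tcp_rot: [3.141, 0.001, 2.969]
ft_force: [-0.3, -0.2, -0.8]
opening: 0.125
grip_force: 30.0
plan [ 0.7  2.3 26.2] turn -0.002 | t 23.48 pos [554.7 256.3 173.2] yaw 170.1
```

```bash
echo '[[[0.5, 2.3, 5, 0, 0.05], [0.5, 2.3, 11, 0, 0.05], [0.5, 2.3, 17, 0, 0.05], [0.5, 2.3, 22, 0, 0.05], [0.5, 2.3, 26, 0, 0.05]]]' > mv.in && python3 -m handwheel mv.in; echo '[[[0, 0, 0, 0, 0.05], [0, 0, 0, 0, 0.05]]]' > mv.in && python3 -m handwheel mv.in;python3 - <<'E'
from h import *
plan(*loc(B,0,24),113,170.2)
E
```

```text
t: 23.9
eef_pos: [554.0, 259.1, 145.3]
tcp_rot: [-3.141, -0.001, 2.97]
ft_force: [-0.1, 0.5, 0.8]
opening: 0.129
grip_force: 30.0
t: 24.07
eef_pos: [554.2, 259.1, 145.9]
tcp_rot: [-3.141, -0.0, 2.97]
ft_force: [-0.3, -0.3, -0.7]
opening: 0.126
grip_force: 30.0
plan [-0.3 -0.4 32.9] turn -0.001 | t 24.07 pos [554.2 259.1 145.9] yaw 170.2
```

```bash
echo '[[[-0.3, -0.4, 8, 0, 0.05], [-0.3, -0.4, 16, 0, 0.05], [-0.3, -0.4, 24, 0, 0.05], [-0.3, -0.4, 30, 0, 0.05], [-0.3, -0.4, 33.5, 0, 0.05]]]' > mv.in && python3 -m handwheel mv.in; echo '[[[0, 0, 0, 0, 0.05], [0, 0, 0, 0, 0.3], [0, 0, 0, 0, 0.3], [0, 0, 0, 0, 0.3], [0, 0, 0, 0, 0.3]]]' > mv.in && python3 -m handwheel mv.in; echo '[[[0, 0, -20, 0, 0.32], [0, 0, -50, 0, 0.32], [0, 0, -50, 0, 0.32]]]' > mv.in && python3 -m handwheel mv.in; python3 - <<'E'
from h import *
plan(*loc(B,29,-24),162,170.2)
E
```

```text
t: 24.48
eef_pos: [554.4, 258.7, 112.0]
tcp_rot: [-3.141, -0.0, 2.97]
ft_force: [-1.9, -0.5, 28.1]
opening: 0.126
grip_force: 30.0
t: 24.9
eef_pos: [554.4, 258.7, 112.6]
tcp_rot: [3.142, -0.0, 2.97]
ft_force: [0.5, -0.3, -0.3]
opening: 0.287
grip_force: 0.0
t: 25.15
eef_pos: [556.2, 259.4, 167.3]
tcp_rot: [3.138, 0.006, 2.97]
ft_force: [0.0, -0.1, -0.2]
opening: 0.322
grip_force: 0.0
plan [-27.4 -49.    5.3] turn -0.001 | t 25.15 pos [556.2 259.4 167.3] yaw 170.2
```

```bash
echo '[[[-14, -25, 0, 0, 0.32], [-27.4, -49, 4, 0, 0.32], [-27.4, -49, 4, 0, 0.32], [-27.4, -49, 4, 0, 0.32], [-27.4, -49, 4, 0, 0.32]]]' > mv.in && python3 -m handwheel mv.in; python3 - <<'E'
from h import *
plan(*loc(B,29,-24),112.2,170.2)
E
```

```text
t: 25.57
eef_pos: [572.9, 206.0, 158.6]
tcp_rot: [3.141, -0.0, 2.969]
ft_force: [0.1, 0.3, -0.6]
opening: 0.322
grip_force: 0.0
plan [-1.8  0.7 46.4] turn -0.001 | t 25.57 pos [572.9 206.  158.6] yaw 170.1
```

```bash
echo '[[[-1.8, 0.7, 15, 0, 0.32], [-1.8, 0.7, 32, 0, 0.32], [-1.8, 0.7, 43, 0, 0.32], [-1.8, 0.7, 46, 0, 0.32], [-1.8, 0.7, 46, 0, 0.32]]]' > mv.in && python3 -m handwheel mv.in; echo '[[[0, 0, 0, 0, 0.32], [0, 0, 0, 0, 0.32]]]' > mv.in && python3 -m handwheel mv.in; python3 - <<'E'
from h import *
plan(*loc(B,29,-24),112.2,170.2)
E
```

```text
t: 25.98
eef_pos: [574.5, 206.6, 112.0]
tcp_rot: [-3.141, -0.001, 2.97]
ft_force: [-0.3, 0.7, 0.3]
opening: 0.319
grip_force: 0.0
t: 26.15
eef_pos: [575.3, 206.5, 113.5]
tcp_rot: [3.141, 0.001, 2.97]
ft_force: [-0.2, 0.1, -0.1]
opening: 0.316
grip_force: 0.0
plan [ 0.5 -0.1  1.3] turn -0.0 | t 26.15 pos [575.3 206.5 113.5] yaw 170.2
```

```bash
echo '[[[0.5, 0, 1, 0, 0.1], [0.5, 0, 1, 0, 0.05], [0.5, 0, 1, 0, 0.05], [0.5, 0, 1, 0, 0.05], [0.5, 0, 1, 0, 0.05]]]' > mv.in && python3 -m handwheel mv.in; echo '[[[0, 0, 0, 0, 0.05], [0, 0, 0, 0, 0.05], [0, 0, 0, 0, 0.05]]]' > mv.in && python3 -m handwheel mv.in; echo '[[[0, 0, -15, 0, 0.05], [0, 0, -45, 0, 0.05], [0, 0, -75, 0, 0.05], [0, 0, -95, 0, 0.05], [0, 0, -95, 0, 0.05]]]' > mv.in && python3 -m handwheel mv.in; python3 - <<'E'
from h import *
carriers('top'); plan(*loc(D,0,41),205,178.2)
E
```

```text
t: 26.57
eef_pos: [574.5, 206.2, 111.9]
tcp_rot: [3.141, 0.0, 2.97]
ft_force: [0.7, 0.3, 0.4]
opening: 0.127
grip_force: 30.0
t: 26.82
eef_pos: [574.5, 206.2, 111.9]
tcp_rot: [3.141, 0.0, 2.97]
ft_force: [-0.2, 0.3, 1.2]
opening: 0.127
grip_force: 30.0
t: 27.23
eef_pos: [575.8, 206.6, 211.0]
tcp_rot: [3.139, 0.006, 2.97]
ft_force: [-0.2, 0.4, 0.1]
opening: 0.129
grip_force: 30.0
top [306 243   9  48 287] [516.6  21.7] [ 17.8 103.9] 88.8 63.6
top [369 243   9  49 347] [ 512.7 -117.5] [ 18.4 106.4] 88.3 64.1
plan [  46.9 -336.     3. ] turn -0.14 | t 27.28 pos [575.1 206.4 208.7] yaw 170.2
```

h = 58.4. Tray is unmoved; going to done pocket y=+41.

```bash
echo '[[[5, -36, 0, -0.03, 0.05], [10, -73, 0, -0.06, 0.05], [15, -110, 0, -0.09, 0.05], [20, -146, 0, -0.12, 0.05], [25, -180, 2, -0.14, 0.05]]]' > mv.in && python3 -m handwheel mv.in;  python3 -c "
from h import *
plan(*loc(D,0,41),180,178.2)"
```

```text
t: 27.7
eef_pos: [517.8, 31.7, 203.8]
tcp_rot: [3.142, -0.001, 3.112]
ft_force: [0.9, 0.1, 0.2]
opening: 0.128
grip_force: 30.0
plan [  41.9 -149.6   23.8] turn 0.001 | t 27.7 pos [517.8  31.7 203.8] yaw 178.3
```

```bash
echo '[[[11, -38, 0, 0, 0.05], [22, -76, 0, 0, 0.05], [33, -114, 0, 0, 0.05], [41.9, -149.6, 24, 0, 0.05], [41.9, -149.6, 24, 0, 0.05]]]' > mv.in && python3 -m handwheel mv.in; echo '[[[0, 0, 25, 0, 0.05], [0, 0, 40, 0, 0.05], [0, 0, 40, 0, 0.05], [0, 0, 40, 0, 0.05], [0, 0, 40, 0, 0.05]]]' > mv.in && python3 -m handwheel mv.in; python3 -c "
from h import *
carriers('wrist')
plan(*loc(D,0,41),116,178.2)"
```

```text
t: 28.12
eef_pos: [469.8, -118.7, 177.5]
tcp_rot: [3.141, -0.004, 3.106]
ft_force: [-0.4, -0.4, -1.0]
opening: 0.125
grip_force: 30.0
t: 28.53
eef_pos: [472.7, -114.8, 141.0]
tcp_rot: [3.141, -0.0, 3.11]
ft_force: [0.8, -0.2, -0.2]
opening: 0.13
grip_force: 30.0
wrist [306 225  26  48 608] [ 477. -117.] [18.6 36.8] 88.8 65.1
wrist [ 479  224   45  112 2513] [514.3  38.2] [ 53. 103.] 88.1 64.8
wrist [308 305  24  31 527] [ 536.1 -118.1] [17.8 28.4] 86.4 65.6
plan [ 1.3 -1.9 25.3] turn 0.0 | t 28.58 pos [ 472.8 -114.8  141.3] yaw 178.2
```

```bash
echo '[[[1.2, -1.9, 4, 0, 0.05], [1.2, -1.9, 9, 0, 0.05], [1.2, -1.9, 14, 0, 0.05], [1.2, -1.9, 19, 0, 0.05], [1.2, -1.9, 25, 0, 0.05]]]' > mv.in && python3 -m handwheel mv.in; echo '[[[0, 0, 0, 0, 0.05], [0, 0, 0, 0, 0.05], [0, 0, 0, 0, 0.05]]]' > mv.in && python3 -m handwheel mv.in; python3 -c "
from h import *
plan(*loc(D,0,41),67,178.2)"
```

```text
t: 29.0
eef_pos: [471.2, -116.9, 115.3]
tcp_rot: [3.142, 0.0, 3.11]
ft_force: [0.1, 1.1, 0.1]
opening: 0.129
grip_force: 30.0
t: 29.25
eef_pos: [471.2, -116.9, 115.7]
tcp_rot: [3.141, -0.0, 3.11]
ft_force: [0.0, -0.0, -0.1]
opening: 0.124
grip_force: 30.0
plan [-0.2  0.3 48.7] turn -0.0 | t 29.25 pos [ 471.2 -116.9  115.7] yaw 178.2
```

```bash
echo '[[[0, 0.2, 7, 0, 0.05], [0, 0.2, 14, 0, 0.05], [0, 0.2, 21, 0, 0.05], [0, 0.2, 28, 0, 0.05], [0, 0.2, 34, 0, 0.05]]]' > mv.in && python3 -m handwheel mv.in; echo '[[[0, 0, 4, 0, 0.05], [0, 0, 8, 0, 0.05], [0, 0, 12, 0, 0.05], [0, 0, 15.5, 0, 0.05], [0, 0, 15.5, 0, 0.05]]]' > mv.in && python3 -m handwheel mv.in; echo '[[[0, 0, 0, 0, 0.3], [0, 0, 0, 0, 0.3], [0, 0, 0, 0, 0.3], [0, 0, 0, 0, 0.3]]]' > mv.in && python3 -m handwheel mv.in; echo '[[[0, 0, -20, 0, 0.3], [0, 0, -50, 0, 0.3], [0, 0, -90, 0, 0.3], [0, 0, -120, 0, 0.3], [0, 0, -120, 0, 0.3]]]' > mv.in && python3 -m handwheel mv.in;python3 - <<'E'
from h import *
plan(590,-80,205,178.2)
E
```

```text
t: 29.67
eef_pos: [471.0, -116.6, 80.7]
tcp_rot: [3.141, -0.001, 3.11]
ft_force: [-0.3, -0.3, 0.5]
opening: 0.125
grip_force: 30.0
t: 30.08
eef_pos: [471.5, -116.7, 66.3]
tcp_rot: [3.142, 0.001, 3.11]
ft_force: [-0.1, 2.4, 6.5]
opening: 0.125
grip_force: 30.0
t: 30.42
eef_pos: [471.2, -116.7, 66.1]
tcp_rot: [3.142, 0.0, 3.11]
ft_force: [0.8, -0.3, 0.6]
opening: 0.289
grip_force: 0.0
t: 30.83
eef_pos: [473.0, -117.4, 191.4]
tcp_rot: [-3.139, 0.008, 3.11]
ft_force: [0.4, -0.5, 0.4]
opening: 0.302
grip_force: 0.0
plan [-115.8   41.1  -12.8] turn -0.0 | t 30.83 pos [ 473.  -117.4  191.4] yaw 178.2
```

Look at the tray from its far side, to check all three tubes and the empty waiting carrier.

```bash
echo '[[[-35, 12, -5, 0, 0.3], [-70, 25, -10, 0, 0.3], [-100, 36, -12, 0, 0.3], [-116, 41, -12, 0, 0.3], [-116, 41, -12, 0, 0.3]]]' > mv.in && python3 -m handwheel mv.in; echo '[[[0, 0, 0, 0, 0.3], [0, 0, 0, 0, 0.3], [0, 0, 0, 0, 0.3]]]' > mv.in && python3 -m handwheel mv.in; python3 - <<'E'
from h import *
carriers('wrist','w5.png'); C=np.load('/tmp/c_wrist.npz')['C']; tubes(C,440,600,-150,60)
plan(*loc(B,50,0),215,170.2)
E
```

```text
t: 31.25
eef_pos: [590.8, -78.4, 197.2]
tcp_rot: [3.141, 0.0, 3.111]
ft_force: [-0.8, 1.1, 0.2]
opening: 0.299
grip_force: 0.0
t: 31.5
eef_pos: [587.5, -79.7, 198.0]
tcp_rot: [3.141, -0.001, 3.109]
ft_force: [-0.8, 1.0, -0.5]
opening: 0.303
grip_force: 0.0
wrist [ 423   69   36  133 2408] [516.6  30.5] [ 37.3 106.7] 88.4 65.0
wrist [ 259   70   28  133 2162] [ 512.8 -118. ] [ 19.2 106.8] 88.6 65.5
tube [257  72  18  20  68] mid [ 471.8 -116.8   94.2] span [12.6 12.6  3.1] top 95.7
tube [261 132  17  17  58] mid [ 512.7 -117.3   94.1] span [11.9 12.5  3.2] top 95.7
tube [262 186  16  16  46] mid [ 553.6 -119.8   94.4] span [12.2 12.1  3.1] top 96.0
plan [ -2.  306.5 -16.7] turn 0.139 | t 31.55 pos [587.6 -79.7 198.2] yaw 178.1
```

View pics/w5.png

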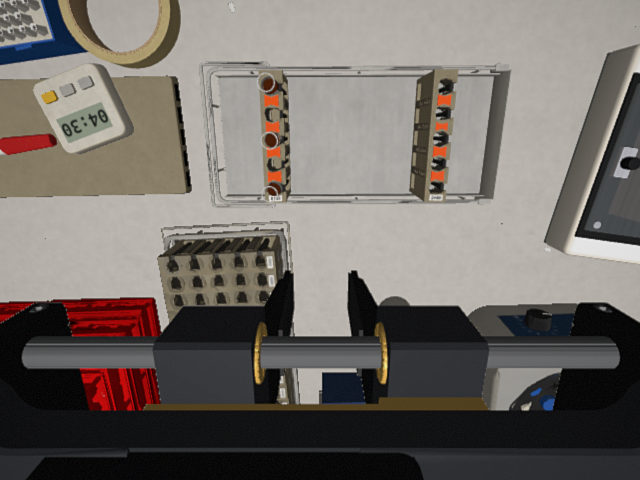

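```bash
echo '[[[0, 38, -4, 0.03, 0.3], [0, 76, -8, 0.06, 0.3], [0, 114, -12, 0.09, 0.3], [-1, 152, -16, 0.12, 0.3], [-1, 190, -16, 0.139, 0.3]]]' > mv.in && python3 -m handwheel mv.in; python3 - <<'E'
from h import *
plan(*loc(B,50,0),215,170.2)
E
```

```text
t: 31.97
eef_pos: [595.2, 111.7, 215.4]
tcp_rot: [3.141, 0.002, 2.968]
ft_force: [0.4, -0.3, 0.9]
opening: 0.3
grip_force: 0.0
plan [ 15.6 113.9   0.4] turn -0.002 | t 31.97 pos [595.2 111.7 215.4] yaw 170.1
```

```bash
echo '[[[5, 38, 0, 0, 0.55], [10, 76, 0, 0, 0.55], [15.6, 114, 0, 0, 0.55], [15.6, 114, 0, 0, 0.55], [15.6, 114, 0, 0, 0.55]]]' > mv.in && python3 -m handwheel mv.in; echo '[[[0, 0, 0, 0, 0.65], [0, 0, 0, 0, 0.65]]]' > mv.in && python3 -m handwheel mv.in; python3 - <<'E'
from h import *
p,d,i=cam('wrist');C=cloud(d,i); save('w6.png',p)
tubes(C,500,600,190,280,128,145)
h=cv2.cvtColor(p,cv2.COLOR_RGB2HSV); Z=C[...,2]; red=((h[...,0]<6)|(h[...,0]>174))&(h[...,1]>150)&(Z>80)&(Z<120)&(C[...,1]>300)
q=C[red]; print(len(q),np.percentile(q,[1,50,99],0).round(1)); q=q[abs(q[:,2]-104)<6]; print(cv2.minEnclosingCircle(q[:,:2].astype(np.float32)))
plan(546.3,346.7,150,170.2)
E
```

```text
t: 32.38
eef_pos: [598.8, 226.7, 214.1]
tcp_rot: [-3.142, -0.0, 2.973]
ft_force: [0.3, 0.0, -0.3]
opening: 0.538
grip_force: 0.0
t: 32.55
eef_pos: [599.4, 224.1, 214.4]
tcp_rot: [-3.141, 0.0, 2.969]
ft_force: [-0.2, -0.3, -0.1]
opening: 0.627
grip_force: 0.0
tube [280 123  19  20  76] mid [517.9 215.9 139.3] span [12.7 12.7  3.2] top 140.9
tube [349 167  19  19  68] mid [554.9 257.9 139.3] span [13.1 12.7  2.7] top 140.7
2022 [[529.2 326.5  94.6]
 [545.7 342.4 105.8]
 [564.5 362.3 108.3]]
((546.8402099609375, 345.37701416015625), 19.552953720092773)
plan [ 73.5 111.7  64.4] turn -0.001 | t 32.6 pos [599.5 224.  214.4] yaw 170.1
```

View pics/w6.png

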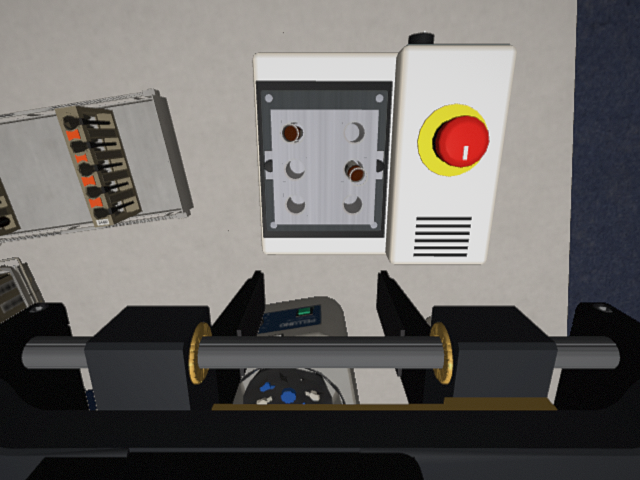

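```bash
echo '[[[25, 37, 10, 0, 0.62], [50, 75, 20, 0, 0.62], [73.5, 111, 35, 0, 0.62], [73.5, 111, 64, 0, 0.62], [73.5, 111, 64, 0, 0.62]]]' > mv.in && python3 -m handwheel mv.in; echo '[[[0, 0, 0, 0, 0.62], [0, 0, 0, 0, 0.62], [0, 0, 0, 0, 0.62]]]' > mv.in && python3 -m handwheel mv.in; python3 - <<'E'
from h import *
plan(546.8,345.8,88,170.2); print(state()['joints'])
E
```

```text
t: 33.02
eef_pos: [543.0, 347.9, 145.6]
tcp_rot: [-3.138, -0.006, 2.972]
ft_force: [-0.7, -1.1, -1.2]
opening: 0.616
grip_force: 0.0
t: 33.27
eef_pos: [547.3, 346.1, 151.9]
tcp_rot: [3.14, 0.002, 2.969]
ft_force: [-1.6, -0.2, 0.3]
opening: 0.618
grip_force: 0.0
plan [ 0.6 -0.5 63.9] turn -0.002 | t 33.27 pos [547.3 346.1 151.9] yaw 170.1
[ 4.61973647e-01  5.85131649e-01  1.56827128e+00 -1.15908413e-04
  9.85907416e-01 -9.35978310e-01]
```

```bash
echo '[[[0.3, -0.3, 20, 0, 0.62], [0.3, -0.3, 42, 0, 0.62], [0.3, -0.3, 58, 0, 0.62], [0.3, -0.3, 63, 0, 0.62], [0.3, -0.3, 63, 0, 0.62]]]' > mv.in && python3 -m handwheel mv.in; echo '[[[0, 0, 0, 0, 0.6], [0, 0, 0, 0, 0.4], [0, 0, 0, 0, 0.35], [0, 0, 0, 0, 0.35], [0, 0, 0, 0, 0.35]]]' > mv.in && python3 -m handwheel mv.in; echo '[[[0, 0, 0, 0, 0.35], [0, 0, 0, 0, 0.35]]]' > mv.in && python3 -m handwheel mv.in
```

```text
t: 33.68
eef_pos: [546.1, 346.1, 87.2]
tcp_rot: [-3.141, -0.0, 2.969]
ft_force: [-0.3, 0.7, 0.3]
opening: 0.617
grip_force: 0.0
t: 34.1
eef_pos: [545.8, 347.1, 87.9]
tcp_rot: [3.141, 0.001, 2.971]
ft_force: [0.5, -0.6, 2.3]
opening: 0.406
grip_force: 30.0
t: 34.27
eef_pos: [545.8, 347.1, 87.7]
tcp_rot: [3.141, 0.001, 2.971]
ft_force: [0.4, -2.3, 2.5]
opening: 0.402
grip_force: 30.0
```

Gripped at about 38.5 mm. Twist clockwise (positive about the downward tool z), then let go.

```bash
echo '[[[0, 0, 0, 0.12, 0.35], [0, 0, 0, 0.24, 0.35], [0, 0, 0, 0.36, 0.35], [0, 0, 0, 0.48, 0.35], [0, 0, 0, 0.6, 0.35]]]' > mv.in && python3 -m handwheel mv.in; echo '[[[0, 0, 0, 0.1, 0.35], [0, 0, 0, 0.2, 0.35], [0, 0, 0, 0.22, 0.35], [0, 0, 0, 0.22, 0.35]]]' > mv.in && python3 -m handwheel mv.in
```

```text
t: 34.68
eef_pos: [546.0, 347.5, 87.8]
tcp_rot: [3.14, 0.0, 2.365]
ft_force: [1.2, 0.1, 3.3]
opening: 0.404
grip_force: 30.0
t: 35.02
eef_pos: [546.1, 347.6, 87.7]
tcp_rot: [3.14, -0.0, 2.152]
ft_force: [1.2, 2.9, 3.3]
opening: 0.406
grip_force: 30.0
```

```bash
echo '[[[0, 0, 0, 0, 0.62], [0, 0, 0, 0, 0.62], [0, 0, 0, 0, 0.62], [0, 0, 0, 0, 0.62], [0, 0, 0, 0, 0.62]]]' > mv.in && python3 -m handwheel mv.in; echo '[[[0, 0, -20, 0, 0.62], [0, 0, -50, 0, 0.62], [0, 0, -90, 0, 0.62], [0, 0, -120, 0, 0.62], [0, 0, -120, 0, 0.62]]]' > mv.in && python3 -m handwheel mv.in; echo '[[[0, 0, 0, 0, 0.62], [0, 0, 0, 0, 0.62], [0, 0, 0, 0, 0.62]]]' > mv.in && python3 -m handwheel mv.in; python3 - <<'E'
from h import *
p,d,i=cam('top');C=cloud(d,i); save('t2.png',p); h=cv2.cvtColor(p,cv2.COLOR_RGB2HSV)
p2,d2,i2=cam('wrist');C2=cloud(d2,i2);save('w7.png',p2); h2=cv2.cvtColor(p2,cv2.COLOR_RGB2HSV)
for C_,h_ in((C,h),(C2,h2)):
    Z=C_[...,2]; m=((h_[...,0]<6)|(h_[...,0]>174))&(h_[...,1]>150)&(Z>80)&(Z<130)&(abs(C_[...,1]-346)<30)&(abs(C_[...,0]-546)<30); q=C_[m]
    if len(q): print(len(q),np.percentile(q,[2,50,98],0).round(1))
tubes(C2,500,600,190,280,128,145)
E
carriers=1; python3 -c "
from h import *
carriers('scene')"
```

```text
t: 35.43
eef_pos: [545.3, 346.9, 87.0]
tcp_rot: [-3.141, -0.0, 2.151]
ft_force: [0.3, 0.7, 1.0]
opening: 0.616
grip_force: 0.0
t: 35.85
eef_pos: [547.3, 348.0, 213.6]
tcp_rot: [3.133, 0.001, 2.151]
ft_force: [-0.6, 0.0, 1.1]
opening: 0.619
grip_force: 0.0
t: 36.1
eef_pos: [545.0, 346.8, 205.7]
tcp_rot: [-3.139, -0.0, 2.151]
ft_force: [0.2, -1.1, -0.8]
opening: 0.616
grip_force: 0.0
166 [[531.6 326.5 100.1]
 [546.2 338.1 110.4]
 [561.  356.  115.4]]
1730 [[529.6 330.  104.9]
 [545.4 349.  112. ]
 [563.6 364.8 114.1]]
scene [322 253  37  27 292] [481.6  14.3] [ 21.4 104.9] 89.5 62.8
```

View pics/w7.png

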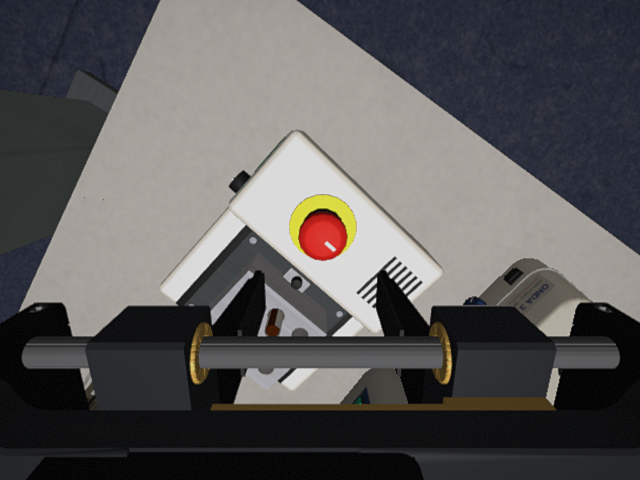

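```bash
python3 - <<'E'
from h import *
carriers('top','t3.png'); p=np.load('/tmp/c_top.npz')['p']
s=read_camera('scene')[0]
im=np.zeros((600,800,3),np.uint8); im[:300,:400]=cv2.resize(p[220:325,270:410],(400,300),interpolation=3); im[300:,:400]=cv2.resize(p[195:307,125:275],(400,300),interpolation=3)
im[:300,400:]=cv2.resize(s[215:320,280:420],(400,300),interpolation=3); im[300:,400:]=cv2.resize(s[225:365,100:287],(400,300),interpolation=3)
save('c2.png',im)
E
```

```text
top [310 258   9  48 293] [483.4  13.9] [ 18.7 103.4] 88.9 63.9
top [373 258   9  47 329] [ 481.7 -125.6] [ 18.5 101.3] 88.4 64.1
```

View pics/c2.png

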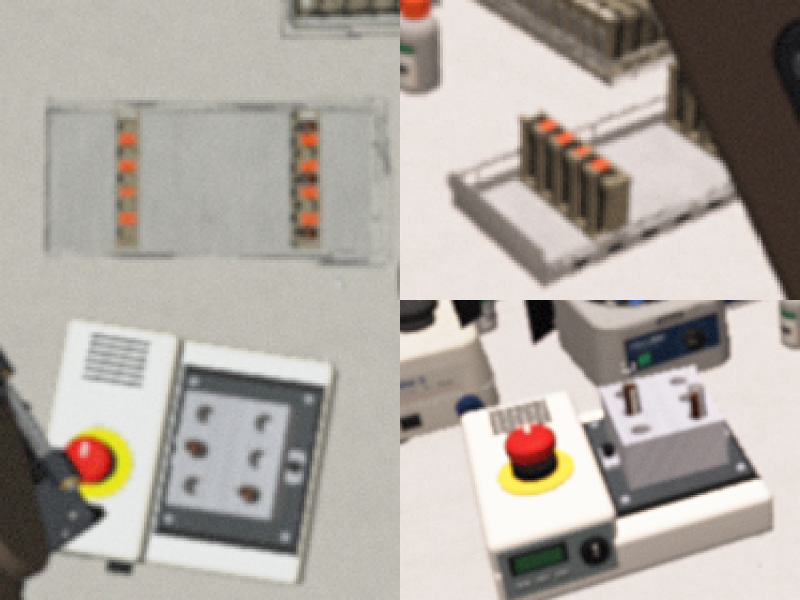

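```bash
python3 - <<'E'
from h import *
C=np.load('/tmp/c_top.npz')['C']
for y in(41,0,-41):
    x0,y0=loc((481.7,-125.6,88.4),0,y); m=(np.hypot(C[...,0]-x0,C[...,1]-y0)<9)&(C[...,2]>72); print(y,np.round((x0,y0)),np.round(C[m],0).tolist())
E
```

```text
41 [ 441. -124.] [[444.0, -125.0, 93.0], [442.0, -121.0, 94.0], [442.0, -129.0, 94.0], [440.0, -130.0, 75.0], [440.0, -132.0, 76.0], [440.0, -132.0, 94.0], [438.0, -129.0, 75.0], [438.0, -132.0, 93.0], [435.0, -132.0, 74.0], [436.0, -131.0, 94.0], [434.0, -121.0, 74.0], [434.0, -121.0, 94.0], [434.0, -129.0, 94.0]]
0 [ 482. -126.] [[485.0, -125.0, 91.0], [485.0, -127.0, 91.0], [485.0, -129.0, 90.0], [483.0, -124.0, 77.0], [483.0, -127.0, 73.0], [481.0, -122.0, 77.0], [481.0, -124.0, 75.0], [481.0, -126.0, 76.0], [481.0, -129.0, 73.0], [479.0, -120.0, 73.0], [479.0, -122.0, 77.0], [479.0, -124.0, 74.0], [479.0, -127.0, 73.0], [479.0, -129.0, 72.0], [479.0, -131.0, 76.0], [479.0, -133.0, 73.0], [478.0, -133.0, 93.0], [477.0, -122.0, 76.0], [477.0, -124.0, 76.0], [477.0, -126.0, 74.0], [477.0, -129.0, 74.0], [477.0, -131.0, 73.0], [475.0, -124.0, 74.0], [475.0, -126.0, 75.0], [475.0, -128.0, 74.0], [474.0, -130.0, 96.0]]
-41 [ 523. -127.] [[526.0, -128.0, 95.0], [524.0, -123.0, 94.0], [523.0, -132.0, 95.0], [523.0, -128.0, 74.0], [519.0, -134.0, 94.0], [518.0, -121.0, 77.0], [518.0, -130.0, 75.0], [515.0, -124.0, 87.0]]
```

```bash
python3 -c "
from h import *
print(job_done())"
```

```text
the job is handed in; nothing more can be done
None
```

I handed the job in at about 36 s: I latched the stop first, moved the three mixed tubes to the done carrier and the two waiting tubes into the block, all seated by the depth readings, then twisted the stop free and it sprang back up; the tray was knocked about 35 mm near the end, with all three tubes still in it afterwards.

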